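Plug in the relays and lock them with the driver

TASK

Plug every relay on the bench fully home, upright, into the socket of its own size on the relay carrier, tab towards the screw; use the driver to turn each needed screw's tongue out of the way first. Then, with the driver, turn all three screws clockwise to their locked stop (also one before an empty socket) and put the driver back upright in its stand, collar down on the wood. Keep the fingers off the carrier, its screws and tongues, and leave the can, the tape roll and the carton where they are.

Things in the scene. Friction and masses are not known exactly. Their poses are not given: they have to be found in the camera images.
- carrier: grey plastic relay carrier fixed to the bench, 120 (x) x 290 (y) x 40 mm high. Origin: centre of its underside; +x points away from the robot, z up. Its flat top has three rectangular sockets in a row along y, 90 mm apart, centres at carrier x = +22 mm; before each, at x = -23 mm, a captive slotted quarter-turn screw with a steel tongue.
- socket_small (a point): centre of the mouth of the small socket, the right-hand one seen from the robot (carrier -y), level with the carrier's top; axes parallel to the carrier's. The hole is 36 (x) x 32 (y) mm and 14 mm deep and takes the foot of the small relay.
- socket_small_tabend (a point): point on the carrier's top, 27 mm towards the screw (carrier -x) from the centre of the small socket: where the outer end of the small relay's tab lies once it is home. The screw's tongue then swings over the tab with 2 mm to spare; it blocks a relay from going in unless the screw is open beyond about 1.0 rad.
- screw_small (a joint): angle of the captive screw before the small socket, rad: 0 = locked (fully clockwise from above, tongue towards carrier +x, over the tab of a plugged relay), 1.5 = fully open (counter-clockwise, tongue towards carrier +y). Hard stops at both; it stays where it is left (friction about 0.06 N m).
- screw_small_slot (a point): small socket's screw head: on its vertical axis, at the top of the slot walls, 59 mm above the bench. Turns with the screw; x runs along slot and tongue. Slot 8 mm wide, 22 mm long, open-ended, 8 mm deep. Tongue 10 mm wide, 3 mm thick, reaching 24 mm from the axis, its underside 8 mm above the carrier's top.
- socket_medium (a point): centre of the mouth of the medium socket, the middle one, level with the carrier's top; axes parallel to the carrier's. The hole is 36 (x) x 42 (y) mm and 14 mm deep and takes the foot of the medium relay.
- socket_medium_tabend (a point): point on the carrier's top, 27 mm towards the screw (carrier -x) from the centre of the medium socket: where the outer end of the medium relay's tab lies once it is home. The screw's tongue then swings over the tab with 2 mm to spare; it blocks a relay from going in unless the screw is open beyond about 1.0 rad.
- screw_medium (a joint): angle of the captive screw before the medium socket, rad: 0 = locked (fully clockwise from above, tongue towards carrier +x, over the tab of a plugged relay), 1.5 = fully open (counter-clockwise, tongue towards carrier +y). Hard stops at both; it stays where it is left (friction about 0.06 N m).
- screw_medium_slot (a point): medium socket's screw head: on its vertical axis, at the top of the slot walls, 59 mm above the bench. Turns with the screw; x runs along slot and tongue. Slot 8 mm wide, 22 mm long, open-ended, 8 mm deep. Tongue 10 mm wide, 3 mm thick, reaching 24 mm from the axis, its underside 8 mm above the carrier's top.
- socket_large (a point): centre of the mouth of the large socket, the left-hand one seen from the robot (carrier +y), level with the carrier's top; axes parallel to the carrier's. The hole is 36 (x) x 52 (y) mm and 14 mm deep and takes the foot of the large relay.
- socket_large_tabend (a point): point on the carrier's top, 27 mm towards the screw (carrier -x) from the centre of the large socket: where the outer end of the large relay's tab lies once it is home. The screw's tongue then swings over the tab with 2 mm to spare; it blocks a relay from going in unless the screw is open beyond about 1.0 rad.
- screw_large (a joint): angle of the captive screw before the large socket, rad: 0 = locked (fully clockwise from above, tongue towards carrier +x, over the tab of a plugged relay), 1.5 = fully open (counter-clockwise, tongue towards carrier +y). Hard stops at both; it stays where it is left (friction about 0.06 N m).
- screw_large_slot (a point): large socket's screw head: on its vertical axis, at the top of the slot walls, 59 mm above the bench. Turns with the screw; x runs along slot and tongue. Slot 8 mm wide, 22 mm long, open-ended, 8 mm deep. Tongue 10 mm wide, 3 mm thick, reaching 24 mm from the axis, its underside 8 mm above the carrier's top.
- relay_small: small relay, loose, may be absent, about 74 g. Pale plug foot 34 (x) x 30 (y) mm, 0-12 mm above the origin; black flange 34 mm wide, 12-18 mm, sticking out 8 mm as a tab on its -x side only; black body 38 x 34 mm, 18-44 mm. Stands upright; origin: centre of the foot's underside, z up. Home: x along carrier x (tab to the screw), flange on the carrier's top, foot in the socket.
- relay_small_tabend (a point): outer end of the small relay's tab, at the flange's underside: relay (-27, 0, +12) mm.
- relay_medium: medium relay, loose, may be absent, about 96 g. Pale plug foot 34 (x) x 40 (y) mm, 0-12 mm above the origin; black flange 44 mm wide, 12-18 mm, sticking out 8 mm as a tab on its -x side only; black body 38 x 44 mm, 18-44 mm. Stands upright; origin: centre of the foot's underside, z up. Home: x along carrier x (tab to the screw), flange on the carrier's top, foot in the socket.
- relay_medium_tabend (a point): outer end of the medium relay's tab, at the flange's underside: relay (-27, 0, +12) mm.
- relay_large: large relay, loose, may be absent, about 118 g. Pale plug foot 34 (x) x 50 (y) mm, 0-12 mm above the origin; black flange 54 mm wide, 12-18 mm, sticking out 8 mm as a tab on its -x side only; black body 38 x 54 mm, 18-44 mm. Stands upright; origin: centre of the foot's underside, z up. Home: x along carrier x (tab to the screw), flange on the carrier's top, foot in the socket.
- relay_large_tabend (a point): outer end of the large relay's tab, at the flange's underside: relay (-27, 0, +12) mm.
- driver: flat-blade driver, 115 mm, 120 g, standing blade down in its stand. Origin: blade tip, on the axis; z up to the handle. Blade 18 mm wide (x), 4.5 thick (y), 16 long; shaft 10 mm across; collar 40 mm across at 45-51 mm; square handle 24 x 24 mm (flats across x and y) at 51-115 mm. In a slot the blade has about 0.2 rad play each way: turn that much past the angle wanted.
- stand: wooden driver stand fixed to the bench, 80 x 80 x 55 mm high; origin: centre of its underside, z up. A 26 x 26 mm square hole goes down through its centre; the driver's collar rests on its top, the tip of the stored driver then 10 mm above the bench. The driver may stand in it at any turn.
- paint_can: bystander: plain metal can, 60 mm across, 85 mm high; origin: centre of its underside. Leave alone.
- tape_roll: bystander: roll of paper tape lying flat, 84 mm across, 22 mm high; origin: centre of its underside. Leave alone.
- carton: bystander: small cardboard box 60 x 100 x 50 mm high; origin: centre of its underside. Leave alone.
Things that resemble listed ones, but are neither listed nor needed, are in the scene too. Leave any yellow look-alike of the relay_small alone. Leave any orange look-alike of the driver alone.

How it is judged (in metres and radians):
On the way:
1. every relay present is plugged home in its own socket (distance between relay_small_tabend and socket_small_tabend below 0.004 m and z of relay_small_tabend in the frame of socket_small below 0.0025 m and angle between each of relay_small, relay_medium, relay_large's own z axis and vertical below 0.06 rad and distance between relay_medium_tabend and socket_medium_tabend below 0.004 m and z of relay_medium_tabend in the frame of socket_medium below 0.0025 m and distance between relay_large_tabend and socket_large_tabend below 0.004 m and z of relay_large_tabend in the frame of socket_large below 0.0025 m), for 0.2 s.
At the end, for the whole second after the job is handed in: Relays present at rest in their own sockets, tab to the screw (tab end within 4 mm, flange within 2.5 mm of the top, tilt under 0.06 rad); all three screws within 0.15 rad of locked; driver at rest in its stand, within 10 mm of the hole centre, tilt under 0.08 rad, collar within 3.5 mm (all of step 1 and linear speed of each of relay_small, relay_medium, relay_large, driver below 0.02 m/s and value of joint each of screw_small, screw_medium, screw_large below 0.15 rad and horizontal distance between driver and stand below 0.01 m and angle between driver's own z axis and vertical below 0.08 rad and z of driver in the frame of stand below 0.0135 m); the robot touches nothing.
It fails at once if the fingers themselves push the carrier or its screws and tongues with over 2 N (contact force between the fingers and carrier above 2 N).
It fails at once if the can is moved by more than 30 mm (distance of paint_can from where it was at the start of the episode above 0.03 m).
It fails at once if the tape roll is moved by more than 30 mm (distance of tape_roll from where it was at the start of the episode above 0.03 m).
It fails at once if the carton is moved by more than 30 mm (distance of carton from where it was at the start of the episode above 0.03 m).
Of relay_small, relay_medium, relay_large only 2 to 3 are there at a start; the rules pass over those that are not, and their reading is None.
At some moment in a run one of relay_small, relay_medium, relay_large may be knocked a few centimetres aside while the robot is not near it.
It also fails if it takes over 210 s, if anything falls off the work surface, if the arm or the gripper's body presses on something with over 40 N, if the wrist force passes 120 N, or if a joint passes its speed limit or range.

ROBOT

A 7-joint arm with a two-finger parallel gripper is mounted at the origin on the work surface. World frame = base frame: x ahead of the robot, y to its left, z up, the work surface at z = 0. Lengths are in mm, angles in rad, forces in N, time in s.
With the tool pointing down it reaches from about 350 to 900 mm from the base axis. Payload 19.9 kg.
Tool frame: the origin (TCP) lies at the very end of the fingers, on their centre line; the grasp point (between the pads) lies 19 mm behind it; z points along the fingers, y is the direction in which the jaws open and shut (so a half turn about z gives the same grasp; the last joint's range is limited). The gripper opens to 85 mm and grips with 20 to 120 N. Pads are 22 mm wide; open, the fingers measure 114 mm over their backs; the gripper's body (76 mm by 85 mm) begins 54 mm behind the grasp point. The pads swing forward as they close: fully open they stand 13 mm farther back than shut.
Start: joints at [1.25, 0.417, -0.01, 1.614, 0.005, 1.111, -0.053], TCP at [171.997, -600.848, 231.26] pointing down, gripper open.
Joint ranges: [-2.81, 2.81], [-0.39, 2.02], [-1.27, 1.25], [0.06, 2.57], [-1.19, 4.33], [0.19, 2], [-2.82, 2.82]. Speed limits (rad/s): [1.89, 1.89, 2.39, 2.39, 3.01, 3.01, 3.01].

INTERFACE

Orientations are given as [roll, pitch, yaw] about the fixed x, y, z axes, in that order (R = Rz(yaw) Ry(pitch) Rx(roll)).
In Python, from plant import state, vision, job gives the robot as it stands.
- The arm moves only by the tool send_rows, never from a script. Its arguments are lists of equal length, an entry for each row: "dp": the shift along the world's x, y, z in m, a list of three; "rotation": the turn, a rotation vector about the world's x, y, z in rad, a list of three; "gripper": the finger opening in m, from 0 to 0.0854. In form: {"dp": [[dx, dy, dz], ...], "rotation": [[rx, ry, rz], ...], "gripper": [gripper, ...]}. A call has 1 to 12 rows; each row is the pose to reach, as a shift and turn from the pose commanded when the call began; what a row does not reach only later rows make up. A row lasts 1/10 s, in which the tool goes at most 50 mm and 8.59 degrees, less where a joint would pass 70% of its speed; a pose out of reach is approached as far as the arm can. A call with a gripper value outside its range is refused whole. The fingers move at their own pace and stop on an object; "force" is the grip in N (left out, the last holds). Time passes only in rows, so rows that repeat a pose let the fingers close. It gives the time, the measured TCP pose, the force and the opening at its end, in the units of the state.
- state(): the state, without advancing time (a new reading comes with each control period).
- vision.grab_frame(name): name is "side" or "top"; returns a dict with "color" (480x640x3 uint8, red, green, blue), "depth" (480x640 float32, mm along the optical axis (not along the pixel's ray), 0 where there is no reading), "K" (3x3 intrinsics, pixels), "D" ([k1, k2, p1, p2, k3] as OpenCV has them; the pictures are not rectified), "eye" and "rotation" of the camera in the world. Camera axes: x right, y down, z forward; pixel columns grow to the right and rows downward; lengths in mm; the calibration is good to about 2 mm. A picture is of the moment at which its call begins.
- job.finish_job(): hands the job in, once; it reports no verdict.
The state is a dict: "t": time; "q": joint angles; "joint_vel": joint speeds; "joint_efforts": joint torques, N m; "position": TCP position; "eef_rot": TCP orientation; "force": force on the tool from outside, world axes, zero at the start; "ft_torque": the same for the moment, N m; "gripper_width": finger opening in mm.
Only numpy, scipy, OpenCV 4.12 (cv2) and the standard library are available. Lean on these libraries where they do the work, as an engineer would, in place of code of your own. Each camera call takes 0.05 s, during which the arm holds its last target.

## Working session

There is one attempt and no reset: what is moved stays moved. The work goes in short steps, Python scripts to look and compute and a tool call to move; the robot and the scene stay as the last step left them, time stands still between calls to the robot, and variables do not carry over. Pictures are saved under pics/ and viewed, and the job is handed in when it is done.

Besides the shell and the picture viewer there is one more tool, called after "Call:" as name(argument=value, ...), one argument or row to a line, values as JSON. send_rows: Moves the arm, as the interface text tells. Its arguments: {"type":"object","properties":{"dp":{"type":"array"},"rotation":{"type":"array"},"gripper":{"type":"array"},"force":{"type":"number"}},"required":["dp","rotation","gripper"]}

```bash
ls; mkdir -p pics; cat > h.py <<'E'
import numpy as np, cv2
from plant import state, vision, job
def save(n,img): cv2.imwrite('pics/'+n+'.png', cv2.cvtColor(img,cv2.COLOR_RGB2BGR))
def grab(cam,n=None):
    f=vision.grab_frame(cam)
    np.savez('/tmp/%s.npz'%(n or cam),**{k:np.array(v) for k,v in f.items()})
    if n: save(n,f['color'])
    return f
def load(n): return dict(np.load('/tmp/%s.npz'%n))
def Rm(f):
    r=np.array(f['rotation'],float)
    if r.shape==(3,3): return r
    from scipy.spatial.transform import Rotation as R
    return R.from_euler('xyz',r).as_matrix()
def rays(f,pts):
    p=cv2.undistortPoints(np.array(pts,float).reshape(-1,1,2),np.array(f['K']),np.array(f['D'])).reshape(-1,2)
    return np.c_[p,np.ones(len(p))]
def atz(f,pts,z):
    d=rays(f,pts)@Rm(f).T; e=np.array(f['eye'],float)
    return e+d*((z-e[2])/d[:,2])[:,None]
def cloud(f):
    h,w=f['depth'].shape; u,v=np.meshgrid(np.arange(w),np.arange(h))
    d=rays(f,np.c_[u.ravel(),v.ravel()])*f['depth'].reshape(-1,1)
    return (d@Rm(f).T+np.array(f['eye'])).reshape(h,w,3)
def proj(f,P):
    R=Rm(f); rv,_=cv2.Rodrigues(R.T); t=-R.T@np.array(f['eye'],float)
    return cv2.projectPoints(np.array(P,float).reshape(-1,1,3),rv,t,np.array(f['K'],float),np.array(f['D'],float))[0].reshape(-1,2)
E
python3 - <<'E'
from h import *
print(state())
for c in ('top','side'):
    f=grab(c,c+'0'); print(f['K'],f['D'],f['eye'],f['rotation'])
E
```

```text
pics
{'t': 0.0, 'q': array([ 1.25051237,  0.41796753, -0.01029394,  1.61422391,  0.00466363,
        1.11072302, -0.05300196]), 'joint_vel': array([ 3.56889319e-04,  1.78323279e-04,  2.34895341e-03, -3.35087460e-04,
        1.07544072e-03,  7.70560738e-05, -1.19593436e-03]), 'joint_efforts': array([ 1.53151963e-03, -8.64445639e+01,  6.79584201e-01, -4.34904742e+01,
        1.90772221e-02,  7.36198708e-03, -7.54123539e-05]), 'position': array([ 171.87934563, -600.50459321,  230.64343261]), 'eef_rot': array([-3.14029655e+00,  6.64762141e-05,  2.78766036e-01]), 'force': array([ 1.40203264,  0.06153468, -0.41658388]), 'ft_torque': array([ 0.0315793 , -0.03866492,  0.01932915]), 'gripper_width': 85.7542619528191}
[[486.55844684   0.         321.5501754 ]
 [  0.         486.55844684 235.84188325]
 [  0.           0.           1.        ]] [0.02033283 0.         0.         0.         0.        ] [ 369.46648315   34.01366558 1335.38350593] [-2.94589304  0.00417659 -1.59249148]
[[605.97744457   0.         318.62112843]
 [  0.         605.97744457 235.37282318]
 [  0.           0.           1.        ]] [-0.13260454  0.          0.          0.          0.        ] [339.55665322 860.281439   904.15225886] [-2.33509824 -0.01056694 -2.81633105]
```

View pics/top0.png

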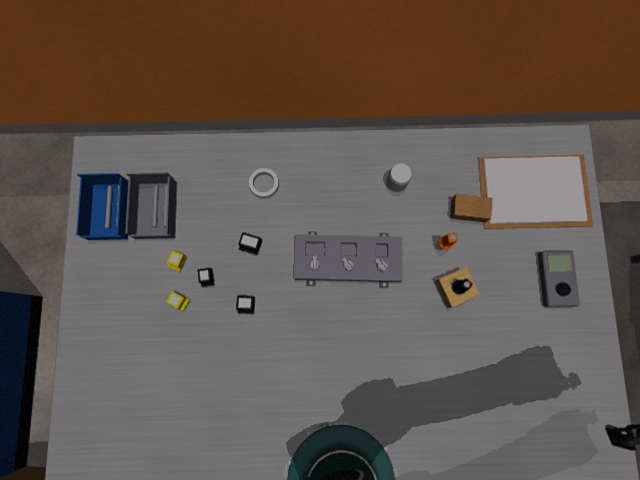

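View pics/side0.png

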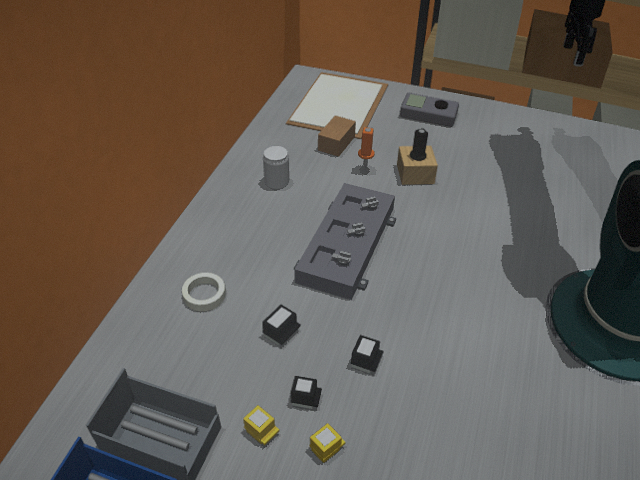

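The top view shows the carrier near (348,258), three black relays at (249,243), (205,277) and (245,304), the driver in its stand at (460,286), and the orange driver at (448,241). Next I'll enlarge those areas.

```bash
python3 - <<'E'
from h import *
f=load('top0'); s=load('side0')
def crop(f,n,x,y,w,h,k): save(n,cv2.resize(f['color'][y:y+h,x:x+w],None,fx=k,fy=k,interpolation=cv2.INTER_CUBIC))
crop(f,'c1',285,225,125,70,6)
crop(f,'c2',190,225,80,95,6)
crop(f,'c3',425,225,65,85,6)
crop(s,'c4',280,170,130,135,4)
E
```

```text
(no output)
```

View pics/c1.png

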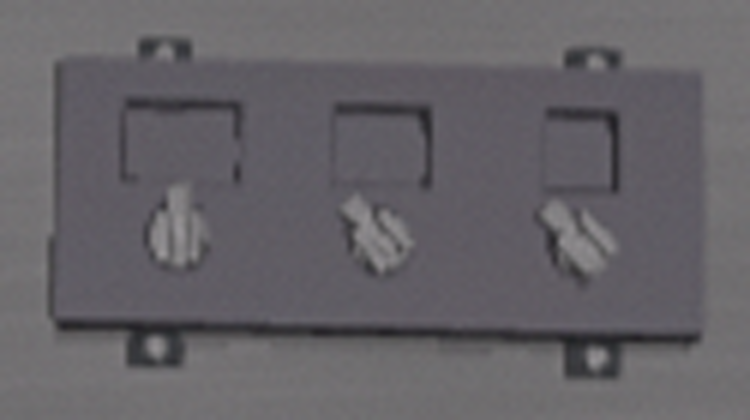

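View pics/c2.png

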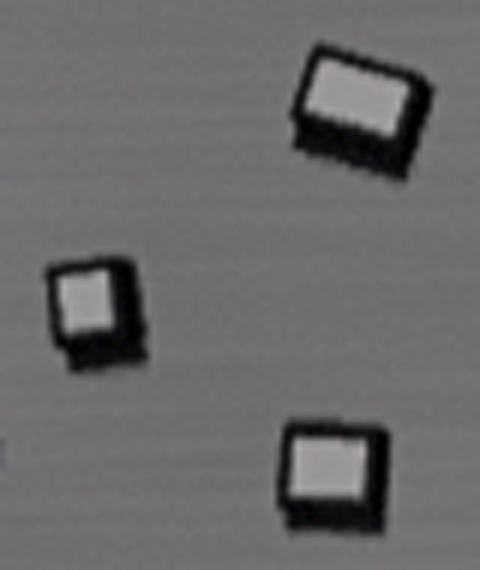

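View pics/c3.png

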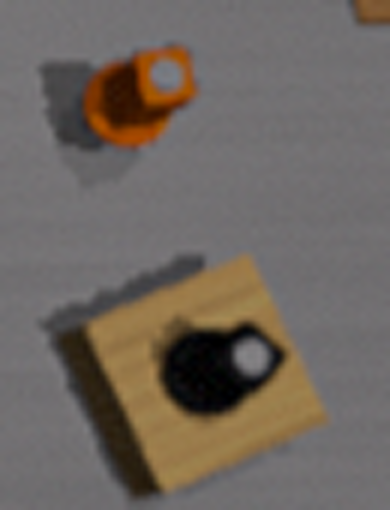

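View pics/c4.png

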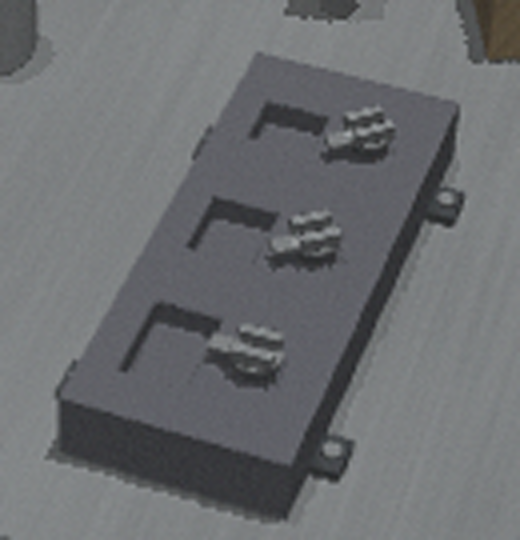

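All three relays are present with their tabs towards the robot. The screws stand at about 0 for the large socket and about 0.7 rad for the medium and small. Now I'll measure with depth.

```bash
cat >> h.py <<'E'
def topface(f,c,r,zlo,zhi,mask=None):
    """points of horizontal face near world c within r; returns centroid rect"""
    C=cloud(f); m=(np.hypot(C[...,0]-c[0],C[...,1]-c[1])<r)&(C[...,2]>zlo)&(C[...,2]<zhi)&(f['depth']>0)
    P=C[m]; return P,m
def rect(P,z=None):
    (cx,cy),(w,h),a=cv2.minAreaRect(P[:,:2].astype(np.float32))
    return cx,cy,w,h,a
E
python3 - <<'E'
from h import *
for n in ('top0','side0'):
    f=load(n); print(n)
    C=cloud(f); b=C[(abs(C[...,0]-450)<250)&(abs(C[...,1])<300)&(abs(C[...,2])<15)&(f['depth']>0)]
    print('bench z',np.median(b[:,2]),b[:,2].std(), np.linalg.lstsq(np.c_[b[:,:2],np.ones(len(b))],b[:,2],rcond=None)[0])
t=load('top0')
for nm,px,z in [('carrier',(348,259),40),('L',(250,240),44),('S',(203,274),44),('M',(244,302),44),('stand',(460,287),55),('can',(401,172),85),('tape',(263,183),22),('carton',(470,207),50),('orange',(450,238),105),('drv',(463,284),125)]:
    c=atz(t,[px],z)[0]; print(nm,c.round(0))
    for n in ('top0','side0'):
        P,m=topface(load(n),c,170 if nm=='carrier' else 60,z-6,z+6)
        if len(P)>5: print('  ',n,len(P),P.mean(0).round(1),P[:,2].std().round(2),np.round(rect(P),2))
E
```

```text
top0
bench z -0.6734799615712745 2.8591747477707803 [ 1.52099616e-03 -1.01585955e-04 -1.26726312e+00]
side0
bench z -1.4975995943962062 2.3159198346870746 [ 4.03645078e-04  1.01683294e-03 -1.57775823e+00]
carrier [561. -36.  40.]
   top0 3788 [564.7 -38.1  39.5] 2.43 [567.97 -36.04 290.11 121.35  87.4 ]
   side0 4511 [565.6 -21.4  38.1] 1.76 [568.15 -34.64 296.06 122.5   87.17]
L [618. 227.  44.]
   top0 270 [617.1 229.7  43.5] 2.43 [617.05 229.96  53.9   38.73  70.45]
   side0 512 [617.1 233.6  42.1] 1.65 [617.45 232.82  54.17  39.89  73.77]
S [529. 352.  44.]
   top0 178 [527.4 348.2  43.4] 2.32 [527.88 348.52  38.2   34.01   8.65]
   side0 425 [527.6 352.9  42.6] 1.64 [528.13 351.31  38.25  36.95   7.49]
M [453. 242.  44.]
   top0 238 [452.  241.3  43.5] 2.34 [452.51 241.12  44.76  37.36  87.48]
   side0 490 [451.6 245.   43. ] 1.8 [451.66 243.31  47.65  38.57  86.08]
stand [ 479. -326.   55.]
   top0 733 [ 479.4 -319.9   54.7] 2.54 [ 480.67 -322.71   79.76   81.68   21.72]
   side0 577 [ 479.9 -312.9   53.8] 2.54 [ 480.5  -320.05   81.73   85.34   19.84]
can [ 787. -183.   85.]
 
[... 203 characters left out ...]
9 195.4  21.2] 2.47 [789.26 195.33  81.5   79.62   0.92]
   side0 600 [789.  199.4  20. ] 1.88 [790.08 197.67  83.17  84.53  37.  ]
carton [ 695. -371.   50.]
   top0 762 [ 698.6 -377.9   49.3] 2.46 [ 699.64 -377.76   99.77   61.08   81.92]
   side0 548 [ 698.7 -373.    48.4] 1.92 [ 700.02 -377.42  107.73   63.29   81.88]
orange [ 600. -296.  105.]
   top0 18 [ 596.7 -293.5  106.8] 3.43 [ 595.76 -295.02   31.03   15.86   59.09]
   side0 54 [ 600.  -288.4  105.3] 3.85 [ 600.95 -295.09   23.88   26.53    7.52]
drv [ 480. -314.  125.]
   top0 90 [ 480.1 -320.8  124.6] 2.27 [ 480.09 -321.18   22.54   23.49   44.33]
   side0 66 [ 480.8 -317.2  122.5] 1.76 [ 480.15 -317.78   26.02   23.58   32.64]
```

```bash
cat >> h.py <<'E'
from scipy.optimize import minimize, differential_evolution
from scipy.ndimage import map_coordinates, gaussian_filter
def seg(a,b,n=40):
    t=np.linspace(0,1,n)[:,None]; return np.array(a)*(1-t)+np.array(b)*t
def rectpts(x0,x1,y0,y1,z):
    c=[(x0,y0,z),(x1,y0,z),(x1,y1,z),(x0,y1,z)]
    return np.vstack([seg(c[i],c[(i+1)%4]) for i in range(4)])
def place(p,P):
    c,s=np.cos(p[2]),np.sin(p[2])
    return np.c_[p[0]+c*P[:,0]-s*P[:,1],p[1]+s*P[:,0]+c*P[:,1],P[:,2]]
def gradimg(f,sig=0.8):
    g=cv2.cvtColor(f['color'],cv2.COLOR_RGB2GRAY).astype(float)
    gx=gaussian_filter(g,sig,order=(0,1)); gy=gaussian_filter(g,sig,order=(1,0))
    return np.sqrt(np.hypot(gx,gy))
def edgefit(frames,P,p0,span=(8,8,0.15),sig=0.8):
    G=[gradimg(f,sig) for f in frames]
    def cost(p):
        s=0
        for f,g in zip(frames,G):
            uv=proj(f,place(p,P)); s-=map_coordinates(g,[uv[:,1],uv[:,0]],order=1).mean()
        return s
    b=[(p0[i]-span[i],p0[i]+span[i]) for i in range(3)]
    r=differential_evolution(cost,b,seed=1,popsize=12,maxiter=40,tol=1e-6)
    r=minimize(cost,r.x,method='Nelder-Mead',options=dict(xatol=1e-3,fatol=1e-5))
    return r.x,r.fun
CARR=np.vstack([rectpts(-60,60,-145,145,40)]+[rectpts(4,40,y-w/2,y+w/2,40) for y,w in((-90,32),(0,42),(90,52))])
def relaymodel(w): # top outline + tab
    return np.vstack([rectpts(-19,19,-w/2,w/2,44)])
E
python3 - <<'E'
from h import *
t=load('top0'); s=load('side0')
for nm,P,p0 in [('carr',CARR,(567,-36,-0.045)),('L',relaymodel(54),(617,230,-0.34)),('S',relaymodel(34),(528,349.5,0.14)),('M',relaymodel(44),(452.5,242,-0.05)),('stand',rectpts(-40,40,-40,40,55),(480,-322,0.37))]:
    for F in ([t],[s],[t,s]):
        r,c=edgefit(F,P,p0); print(nm,r.round(3),round(c,3))
    for f,n in((t,'t'),(s,'s')):
        im=f['color'].copy(); 
        big=cv2.resize(im,None,fx=4,fy=4,interpolation=cv2.INTER_CUBIC)
        for u,v in proj(f,place(r,P)): cv2.circle(big,(int(4*u+2),int(4*v+2)),0,(255,0,0),-1)
        u,v=(4*proj(f,place(r,P)).mean(0)).astype(int); 
        d=280; save(f'fit_{nm}_{n}',big[max(0,v-d):v+d,max(0,u-d):u+d])
E
```

```text
carr [ 5.68648e+02 -3.30580e+01 -4.30000e-02] -2.825
carr [ 5.67596e+02 -3.30820e+01 -4.70000e-02] -3.354
carr [ 5.67884e+02 -3.30450e+01 -4.70000e-02] -6.154
L [ 6.06234e+02  2.27354e+02 -3.61000e-01] -5.966
L [ 6.16655e+02  2.33359e+02 -3.23000e-01] -3.761
L [ 6.07852e+02  2.27539e+02 -3.44000e-01] -9.102
S [5.18325e+02 3.42124e+02 5.20000e-02] -5.746
S [5.27071e+02 3.52579e+02 1.17000e-01] -4.138
S [5.21110e+02 3.42979e+02 1.98000e-01] -8.565
M [ 4.43302e+02  2.36478e+02 -8.30000e-02] -6.223
M [ 4.51522e+02  2.44473e+02 -7.50000e-02] -4.067
M [ 4.43982e+02  2.36847e+02 -8.10000e-02] -9.598
stand [ 4.80381e+02 -3.22325e+02  3.87000e-01] -3.603
stand [ 4.79484e+02 -3.17951e+02  3.52000e-01] -3.668
stand [ 4.80401e+02 -3.21310e+02  3.73000e-01] -7.09
```

View pics/fit_carr_t.png

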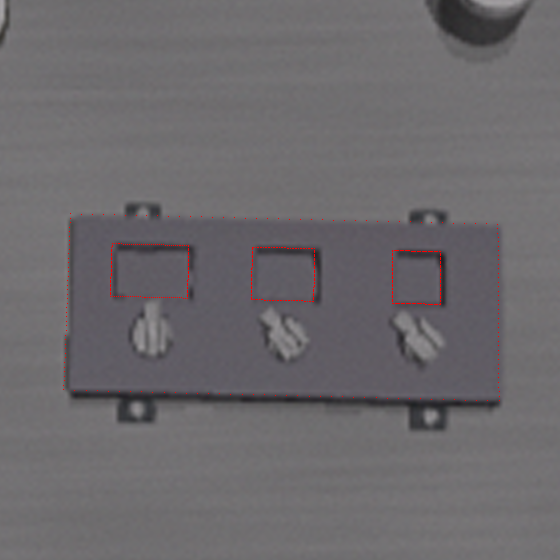

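View pics/fit_carr_s.png

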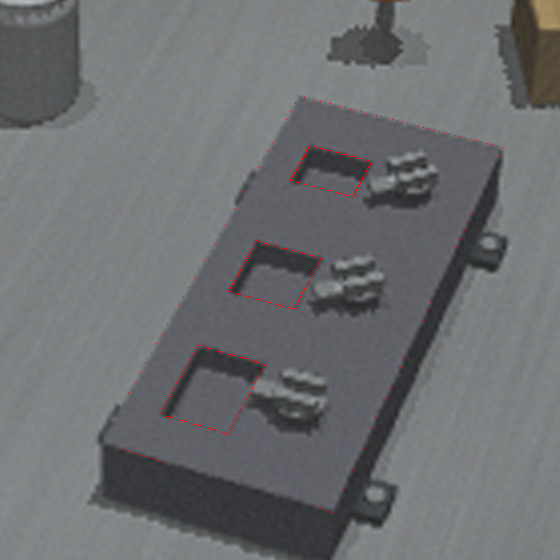

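View pics/fit_stand_t.png

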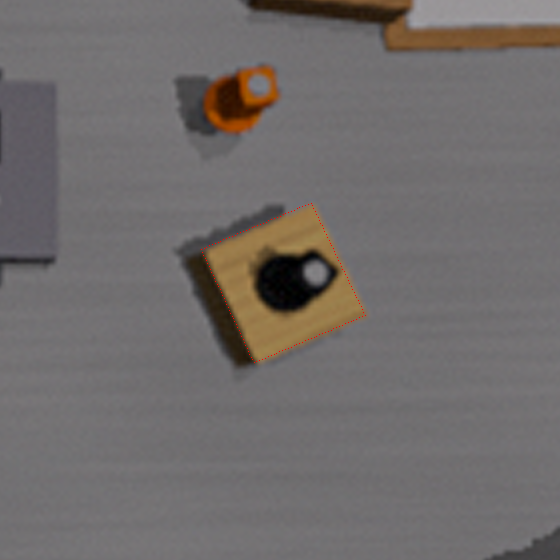

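```bash
python3 - <<'E'
from h import *
t=load('top0'); s=load('side0')
P=rectpts(-12,12,-12,12,125)
a=cv2.resize(t['color'][268:308,438:486],None,fx=10,fy=10,interpolation=cv2.INTER_CUBIC)
b=cv2.resize(s['color'][120:190,385:445],None,fx=8,fy=8,interpolation=cv2.INTER_CUBIC)
b=np.clip(b.astype(float)*1.0,0,255).astype(np.uint8)
a=np.clip(255*(a/255.)**0.5,0,255).astype(np.uint8); b=np.clip(255*(b/255.)**0.5,0,255).astype(np.uint8)
save('d_t',a);save('d_s',b)
E
```

```text
(no output)
```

View pics/d_t.png

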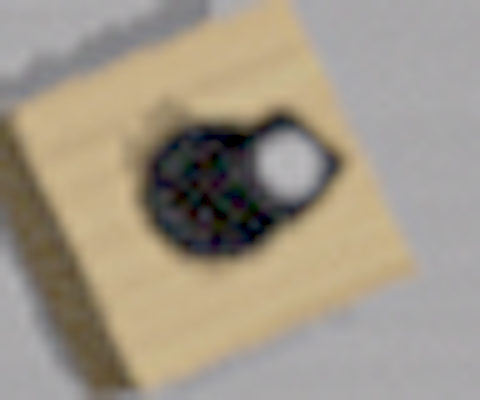

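View pics/d_s.png

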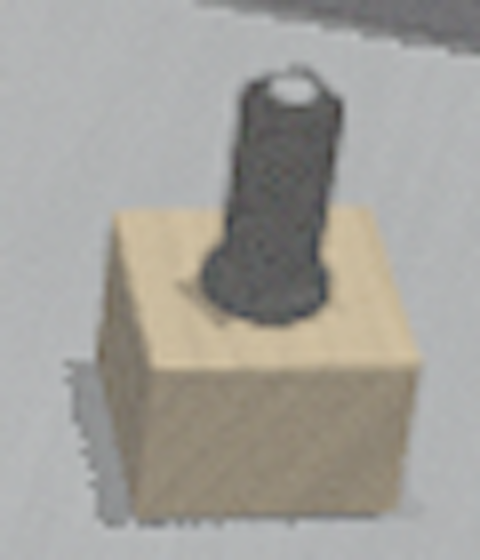

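Call:
send_rows(
  dp=[
    [0.031, 0.028, 0.0],
    [0.062, 0.056, 0.0],
    [0.093, 0.084, 0.0],
    [0.124, 0.112, 0.0],
    [0.155, 0.14, 0.0],
    [0.186, 0.168, 0.0],
    [0.217, 0.196, 0.0],
    [0.248, 0.224, 0.0],
    [0.278, 0.252, 0.0],
    [0.308, 0.279, 0.0],
    [0.308, 0.279, 0.0],
    [0.308, 0.279, 0.0],
  ],
  rotation=[
    [0, 0, 0.05],
    [0, 0, 0.1],
    [0, 0, 0.15],
    [0, 0, 0.2],
    [0, 0, 0.25],
    [0, 0, 0.3],
    [0, 0, 0.35],
    [0, 0, 0.4],
    [0, 0, 0.45],
    [0, 0, 0.507],
    [0, 0, 0.507],
    [0, 0, 0.507],
  ],
  gripper=[0.085, 0.085, 0.085, 0.085, 0.085, 0.085, 0.085, 0.085, 0.085, 0.085, 0.085, 0.085],
  force=60,
)

```text
t: 1.3
position: [480.3, -321.2, 230.9]
eef_rot: [-3.141, 0.0, 0.787]
force: [-0.7, -1.1, 0.3]
gripper_width: 85.4
```

```bash
python3 - <<'E'
from h import *
s=state(); print(s['t'],s['q'].round(3),s['position'].round(1),s['eef_rot'].round(3),s['force'].round(1))
f=grab('top','t1')
E
```

```text
1.3 [ 0.758  0.347 -0.277  1.727  0.106  1.083 -0.337] [ 480.3 -321.2  230.9] [-3.141  0.     0.787] [-0.7 -1.1  0.3]
```

Call:
send_rows(
  dp=[
    [0, 0, -0.04],
    [0, 0, -0.08],
    [0, 0, -0.115],
    [0, 0, -0.146],
    [0, 0, -0.146],
    [0, 0, -0.146],
    [0, 0, -0.146],
    [0, 0, -0.146],
    [0, 0, -0.146],
    [0, 0, -0.146],
    [0, 0, -0.146],
  ],
  rotation=[
    [0, 0, 0],
    [0, 0, 0],
    [0, 0, 0],
    [0, 0, 0],
    [0, 0, 0],
    [0, 0, 0],
    [0, 0, 0],
    [0, 0, 0],
    [0, 0, 0],
    [0, 0, 0],
    [0, 0, 0],
  ],
  gripper=[0.085, 0.085, 0.085, 0.085, 0.06, 0.03, 0.015, 0.015, 0.015, 0.015, 0.015],
  force=60,
)

```text
t: 2.45
position: [480.6, -322.5, 86.9]
eef_rot: [3.139, -0.0, 0.786]
force: [-2.9, -0.1, 9.8]
gripper_width: 23.0
```

Call:
send_rows(
  dp=[
    [0, 0, 0.02],
    [0, 0, 0.05],
    [0, 0, 0.09],
    [0, 0, 0.12],
    [0, 0, 0.12],
  ],
  rotation=[
    [0, 0, 0],
    [0, 0, 0],
    [0, 0, 0],
    [0, 0, 0],
    [0, 0, 0],
  ],
  gripper=[0.015, 0.015, 0.015, 0.015, 0.015],
)

```text
t: 2.95
position: [481.7, -322.8, 210.3]
eef_rot: [3.134, -0.001, 0.786]
force: [0.5, -0.7, -1.2]
gripper_width: 23.5
```

```bash
python3 - <<'E'
from h import *
s=state(); print(s['t'],s['q'].round(3),s['position'].round(1),s['eef_rot'].round(3),s['force'].round(1),s['gripper_width'])
f=grab('side','s2'); p=s['position']; tip=np.array([p[0],p[1],p[2]-77])
uv=proj(f,[tip,tip+[0,0,16]]); print(uv)
u,v=uv[0].astype(int)
b=cv2.resize(f['color'][v-60:v+20,u-40:u+40],None,fx=7,fy=7,interpolation=cv2.INTER_CUBIC); save('s2c',np.clip(255*(b/255.)**0.5,0,255).astype(np.uint8))
E
```

```text
2.95 [ 0.758  0.368 -0.277  1.749  0.116  1.033 -0.345] [ 481.7 -322.8  210.3] [ 3.134e+00 -1.000e-03  7.860e-01] [ 0.5 -0.7 -1.2] 23.543811980041898
[[421.2802892  126.72974662]
 [422.12845245 120.83302416]]
```

View pics/s2c.png

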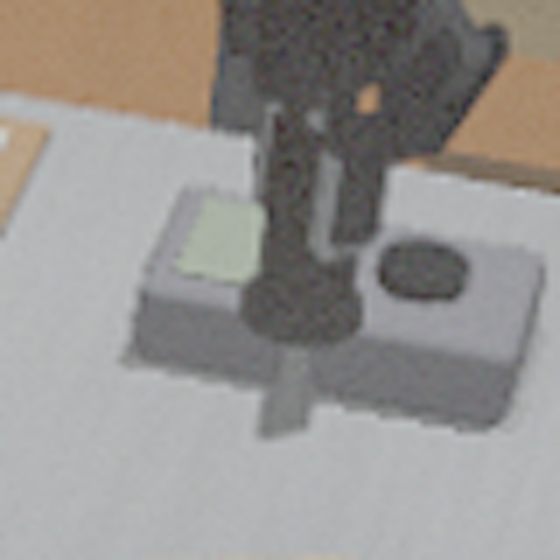

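```bash
python3 - <<'E'
from h import *
f=load('s2'); p=np.array([481.7,-322.8,132])
for a in (.786,.786+np.pi/2):
    d=9*np.array([np.cos(a),np.sin(a),0]); print((proj(f,[p+d,p-d])-[381,66])*7)
t=load('top0')
c=np.array([568,-33.05]);y=-.046;R=np.array([[np.cos(y),-np.sin(y)],[np.sin(y),np.cos(y)]])
for n,yy in(('S',-90),('M',0),('L',90)): print(n,'screw',(c+R@[-23,yy]).round(1),'sock',(c+R@[22,yy]).round(1))
# tongue angle fit in both images
s=load('side0')
for n,yy in(('S',-90),('M',0),('L',90)):
    q=c+R@[-23,yy]
    P=np.vstack([seg((9,-5,51),(24,-5,51),15),seg((24,-5,51),(24,5,51),10),seg((9,5,51),(24,5,51),15),seg((-11,-4,59),(11,-4,59),20),seg((-11,4,59),(11,4,59),20)])
    for F in([t],[s],[t,s]):
        G=[gradimg(g,.6) for g in F]
        A=np.linspace(-.1,1.6,171); sc=[]
        for a in A:
            sc.append(sum(map_coordinates(g,proj(f,place((*q,a+y),P))[:,::-1].T,order=1).mean() for f,g in zip(F,G)))
        print(n,A[np.argmax(sc)].round(2),max(sc).round(2))
E
```

```text
[[258.47203621 434.85776757]
 [304.15051931 422.05846065]]
[[296.66032755 442.44780266]
 [266.20438841 414.55203644]]
S screw [ 540.9 -121.9] sock [ 585.8 -124. ]
M screw [545. -32.] sock [590.  -34.1]
L screw [549.2  57.9] sock [594.1  55.8]
S 0.62 3.88
S 0.78 4.95
S 0.67 8.65
M 0.54 3.63
M 0.74 4.87
M 0.65 8.17
L -0.1 3.71
L -0.03 5.02
L -0.09 8.66
```

Blade direction is the same as tool yaw. There is an offset between commanded and measured pose after the lift, so I'll let it settle and check.

Call:
send_rows(
  dp=[
    [0, 0, 0],
    [0, 0, 0],
    [0, 0, 0],
  ],
  rotation=[
    [0, 0, 0],
    [0, 0, 0],
    [0, 0, 0],
  ],
  gripper=[0.015, 0.015, 0.015],
)

```text
t: 3.3
position: [479.6, -321.6, 204.4]
eef_rot: [-3.14, 0.0, 0.786]
force: [0.4, -0.2, -1.1]
gripper_width: 23.5
```

Call:
send_rows(
  dp=[
    [0.012, 0.04, 0],
    [0.024, 0.08, 0],
    [0.037, 0.12, 0],
    [0.049, 0.16, 0],
    [0.061, 0.2, 0],
    [0.061, 0.2, -0.025],
    [0.061, 0.2, -0.055],
    [0.061, 0.2, -0.055],
    [0.061, 0.2, -0.055],
    [0.061, 0.2, -0.055],
  ],
  rotation=[
    [0, 0, -0.03],
    [0, 0, -0.06],
    [0, 0, -0.09],
    [0, 0, -0.12],
    [0, 0, -0.132],
    [0, 0, -0.132],
    [0, 0, -0.132],
    [0, 0, -0.132],
    [0, 0, -0.132],
    [0, 0, -0.132],
  ],
  gripper=[0.015, 0.015, 0.015, 0.015, 0.015, 0.015, 0.015, 0.015, 0.015, 0.015],
)

```text
t: 4.3
position: [541.6, -122.2, 151.5]
eef_rot: [3.141, -0.001, 0.653]
force: [0.1, -0.6, -0.7]
gripper_width: 23.6
```

```bash
python3 - <<'E'
from h import *
s=state(); print(s['t'],s['q'].round(3),s['position'].round(1),s['eef_rot'].round(3),s['force'].round(1),s['gripper_width'])
f=grab('side','s3'); p=s['position']; tip=np.array([p[0],p[1],p[2]-76.5])
uv=proj(f,[tip]); print(uv)
u,v=uv[0].astype(int); print(u-40,v-50)
a=s['eef_rot'][2]; d=9*np.array([np.cos(a),np.sin(a),0])
b=cv2.resize(f['color'][v-50:v+30,u-40:u+40],None,fx=7,fy=7,interpolation=cv2.INTER_CUBIC); b=np.clip(255*(b/255.)**0.5,0,255).astype(np.uint8)
for q in (proj(f,[tip+d,tip-d])-[u-40,v-50])*7+3: cv2.circle(b,tuple(q.astype(int)),2,(255,0,0),-1)
save('s3c',b)
E
```

```text
4.3 [ 0.434  0.404 -0.331  1.855  0.163  0.907 -0.891] [ 541.6 -122.2  151.5] [ 3.141e+00 -1.000e-03  6.530e-01] [ 0.1 -0.6 -0.7] 23.56573680618224
[[371.81532911 193.50711697]]
331 143
```

View pics/s3c.png

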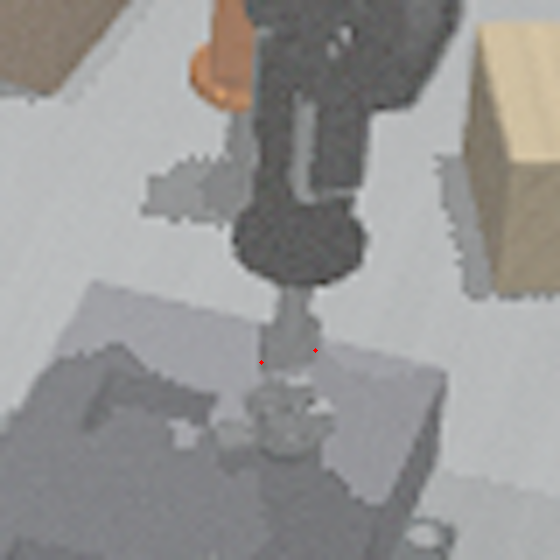

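Call:
send_rows(
  dp=[
    [0, 0, -0.008],
    [0, 0, -0.012],
    [0, 0, -0.014],
    [0, 0, -0.016],
    [0, 0, -0.018],
    [0, 0, -0.018],
    [0, 0, -0.018],
  ],
  rotation=[
    [0, 0, 0],
    [0, 0, 0],
    [0, 0, 0],
    [0, 0, 0],
    [0, 0, 0],
    [0, 0, 0],
    [0, 0, 0],
  ],
  gripper=[0.015, 0.015, 0.015, 0.015, 0.015, 0.015, 0.015],
)

```text
t: 5.05
position: [541.1, -122.0, 132.2]
eef_rot: [3.141, -0.0, 0.654]
force: [2.7, -2.7, -2.5]
gripper_width: 23.4
```

Call:
send_rows(
  dp=[
    [0, 0, -0.002],
    [0, 0, -0.002],
    [0, 0, -0.002],
    [0, 0, -0.002],
    [0, 0, -0.002],
    [0, 0, -0.002],
    [0, 0, -0.002],
    [0, 0, -0.002],
    [0, 0, -0.002],
    [0, 0, -0.002],
    [0, 0, -0.002],
    [0, 0, -0.002],
  ],
  rotation=[
    [0, 0, 0],
    [0, 0, 0.12],
    [0, 0, 0.24],
    [0, 0, 0.36],
    [0, 0, 0.48],
    [0, 0, 0.6],
    [0, 0, 0.72],
    [0, 0, 0.84],
    [0, 0, 0.94],
    [0, 0, 1.02],
    [0, 0, 1.05],
    [0, 0, 1.05],
  ],
  gripper=[0.015, 0.015, 0.015, 0.015, 0.015, 0.015, 0.015, 0.015, 0.015, 0.015, 0.015, 0.015],
)

```text
t: 6.25
position: [540.8, -121.7, 130.2]
eef_rot: [-3.141, -0.0, 1.703]
force: [-0.7, 1.2, 1.4]
gripper_width: 23.5
```

```bash
python3 - <<'E'
from h import *
s=state(); print(s['t'],s['q'].round(3),s['position'].round(1),s['eef_rot'].round(3),s['force'].round(1),s['ft_torque'].round(2),s['gripper_width'])
f=grab('side','s4')
b=cv2.resize(f['color'][130:230,320:420],None,fx=5.6,fy=5.6,interpolation=cv2.INTER_CUBIC); b=np.clip(255*(b/255.)**0.5,0,255).astype(np.uint8)
save('s4c',b)
E
```

```text
6.25 [ 0.606  0.47  -0.554  1.866  0.31   0.893  0.036] [ 540.8 -121.7  130.2] [-3.141 -0.     1.703] [-0.7  1.2  1.4] [ 0.13  0.11 -0.07] 23.474844483889477
```

View pics/s4c.png

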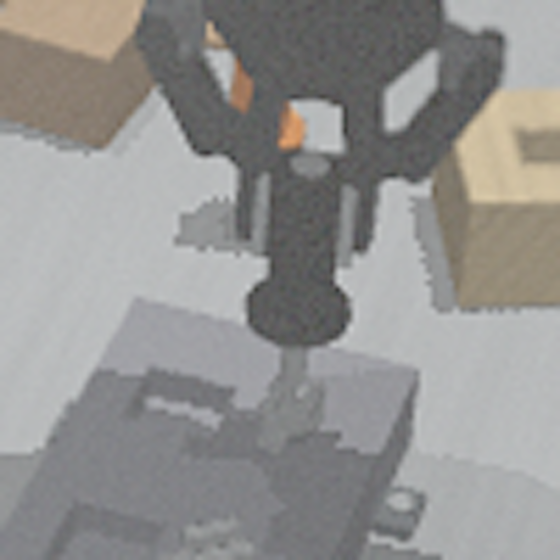

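Call:
send_rows(
  dp=[
    [0, 0, 0],
    [0, 0, 0.02],
    [0, 0, 0.035],
    [0, 0.03, 0.035],
    [0.002, 0.06, 0.035],
    [0.004, 0.09, 0.035],
    [0.004, 0.09, 0.03],
    [0.004, 0.09, 0.02],
    [0.004, 0.09, 0.02],
    [0.004, 0.09, 0.012],
    [0.004, 0.09, 0.006],
    [0.004, 0.09, 0.003],
  ],
  rotation=[
    [0, 0, -0.12],
    [0, 0, -0.15],
    [0, 0, -0.25],
    [0, 0, -0.38],
    [0, 0, -0.52],
    [0, 0, -0.65],
    [0, 0, -0.78],
    [0, 0, -0.9],
    [0, 0, -1.05],
    [0, 0, -1.05],
    [0, 0, -1.05],
    [0, 0, -1.05],
  ],
  gripper=[0.015, 0.015, 0.015, 0.015, 0.015, 0.015, 0.015, 0.015, 0.015, 0.015, 0.015, 0.015],
)

```text
t: 7.5
position: [545.2, -32.0, 132.7]
eef_rot: [3.141, -0.0, 0.657]
force: [1.1, -1.7, 0.8]
gripper_width: 23.5
```

Call:
send_rows(
  dp=[
    [0, 0, -0.003],
    [0, 0, -0.003],
    [0, 0, -0.003],
    [0, 0, -0.003],
  ],
  rotation=[
    [0, 0, 0],
    [0, 0, 0],
    [0, 0, 0],
    [0, 0, 0],
  ],
  gripper=[0.015, 0.015, 0.015, 0.015],
)

```text
t: 7.9
position: [545.0, -32.1, 130.2]
eef_rot: [3.142, 0.0, 0.654]
force: [1.9, -3.9, -3.3]
gripper_width: 23.5
```

In the slot. Turn the medium screw open.

Call:
send_rows(
  dp=[
    [0, 0, 0],
    [0, 0, 0],
    [0, 0, 0],
    [0, 0, 0],
    [0, 0, 0],
    [0, 0, 0],
    [0, 0, 0],
    [0, 0, 0],
    [0, 0, 0],
    [0, 0, 0],
    [0, 0, 0],
  ],
  rotation=[
    [0, 0, 0.12],
    [0, 0, 0.24],
    [0, 0, 0.36],
    [0, 0, 0.48],
    [0, 0, 0.6],
    [0, 0, 0.72],
    [0, 0, 0.84],
    [0, 0, 0.94],
    [0, 0, 1.02],
    [0, 0, 1.05],
    [0, 0, 1.05],
  ],
  gripper=[0.015, 0.015, 0.015, 0.015, 0.015, 0.015, 0.015, 0.015, 0.015, 0.015, 0.015],
)

```text
t: 9.0
position: [544.9, -31.9, 130.3]
eef_rot: [-3.141, -0.0, 1.703]
force: [-0.4, -1.9, -0.6]
gripper_width: 23.6
```

Call:
send_rows(
  dp=[
    [0, 0, 0],
    [0, 0, 0.02],
    [0, 0, 0.035],
    [0, 0.02, 0.035],
    [0.001, 0.03, 0.035],
    [0.002, 0.04, 0.035],
    [0.002, 0.05, 0.035],
    [0.002, 0.06, 0.035],
    [0.003, 0.07, 0.035],
    [0.003, 0.08, 0.035],
    [0.004, 0.09, 0.035],
    [0.004, 0.09, 0.03],
  ],
  rotation=[
    [0, 0, -0.12],
    [0, 0, -0.2],
    [0, 0, -0.34],
    [0, 0, -0.48],
    [0, 0, -0.62],
    [0, 0, -0.76],
    [0, 0, -0.9],
    [0, 0, -1.04],
    [0, 0, -1.18],
    [0, 0, -1.32],
    [0, 0, -1.46],
    [0, 0, -1.6],
  ],
  gripper=[0.015, 0.015, 0.015, 0.015, 0.015, 0.015, 0.015, 0.015, 0.015, 0.015, 0.015, 0.015],
)

```text
t: 10.2
position: [549.1, 60.2, 160.8]
eef_rot: [-3.141, -0.001, 0.098]
force: [0.4, -0.7, -1.3]
gripper_width: 23.4
```

Call:
send_rows(
  dp=[
    [0, 0, -0.01],
    [0, 0, -0.01],
    [0, 0, -0.01],
    [0, 0, -0.018],
    [0, 0, -0.024],
    [0, 0, -0.027],
    [0, 0, -0.027],
  ],
  rotation=[
    [0, 0, -0.13],
    [0, 0, -0.13],
    [0, 0, -0.13],
    [0, 0, -0.13],
    [0, 0, -0.13],
    [0, 0, -0.13],
    [0, 0, -0.13],
  ],
  gripper=[0.015, 0.015, 0.015, 0.015, 0.015, 0.015, 0.015],
)

```text
t: 10.9
position: [550.2, 58.3, 134.8]
eef_rot: [-3.141, -0.003, -0.025]
force: [-4.9, -0.3, 28.0]
gripper_width: 23.1
```

Call:
send_rows(
  dp=[
    [0, 0, 0.012],
    [0, 0, 0.012],
    [0, 0, 0.012],
  ],
  rotation=[
    [0, 0, 0],
    [0, 0, 0],
    [0, 0, 0],
  ],
  gripper=[0.015, 0.015, 0.015],
)

```text
t: 11.2
position: [549.0, 58.1, 145.0]
eef_rot: [-3.142, -0.0, -0.026]
force: [0.2, 0.1, -1.6]
gripper_width: 23.2
```

```bash
python3 - <<'E'
from h import *
s=state(); print(s['t'],s['q'].round(3),s['position'].round(1),s['eef_rot'].round(3),s['force'].round(1),s['gripper_width'])
f=grab('side','s5'); p=s['position']; tip=np.array([p[0],p[1],p[2]-76.5])
uv=proj(f,[tip]); print(uv)
u,v=uv[0].astype(int); 
a=s['eef_rot'][2]; d=9*np.array([np.cos(a),np.sin(a),0])
b=cv2.resize(f['color'][v-40:v+40,u-50:u+50],None,fx=7,fy=7,interpolation=cv2.INTER_CUBIC); b=np.clip(255*(b/255.)**0.5,0,255).astype(np.uint8)
c=np.array([549.2,57.9]);
q=[tip+d,tip-d]+[ [549.2+x*np.cos(-.046)-yy*np.sin(-.046),57.9+x*np.sin(-.046)+yy*np.cos(-.046),59] for x in(-11,11) for yy in(-4,4)]
for i,q in enumerate((proj(f,q)-[u-50,v-40])*7+3): cv2.circle(b,tuple(q.astype(int)),2,(255,0,0) if i<2 else (0,255,0),-1)
save('s5c',b)
E
```

```text
11.2 [ 0.072  0.404 -0.288  1.868  0.144  0.889 -1.882] [549.   58.1 145. ] [-3.142 -0.    -0.026] [ 0.2  0.1 -1.6] 23.214151369216193
[[343.92083684 251.46503527]]
```

View pics/s5c.png

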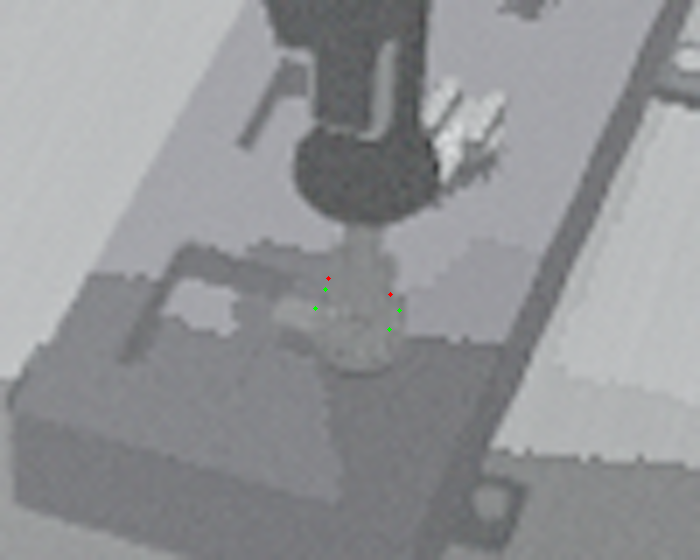

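```bash
python3 - <<'E'
from h import *
out=[]
for n in('side0','top0'):
    f=load(n)
    for yw,col in((-.046,(0,255,0)),):
        R=np.array([[np.cos(yw),-np.sin(yw)],[np.sin(yw),np.cos(yw)]])
        c=np.array([568,-33.05])+R@[-23,90]
        ends=[]
        for yy in(-4,4): ends.append([np.r_[c+R@[x,yy],59] for x in(-11,11)])
        ends.append([np.r_[c+R@[24,-5],51],np.r_[c+R@[24,5],51]]); 
        uv=[proj(f,e) for e in ends]
    u,v=np.vstack(uv).mean(0).astype(int)
    k=12;b=cv2.resize(f['color'][v-20:v+20,u-28:u+28],None,fx=k,fy=k,interpolation=cv2.INTER_CUBIC); b=np.clip(255*(b/255.)**0.6,0,255).astype(np.uint8)
    b2=b.copy()
    for e in uv:
        q=((e-[u-28,v-20]+.5)*k).astype(int); cv2.line(b,tuple(q[0].tolist()),tuple(q[1].tolist()),(0,255,0),1)
    out.append(b)
save('Lscrew',np.vstack(out)[:,:])
E
```

```text
(no output)
```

View pics/Lscrew.png

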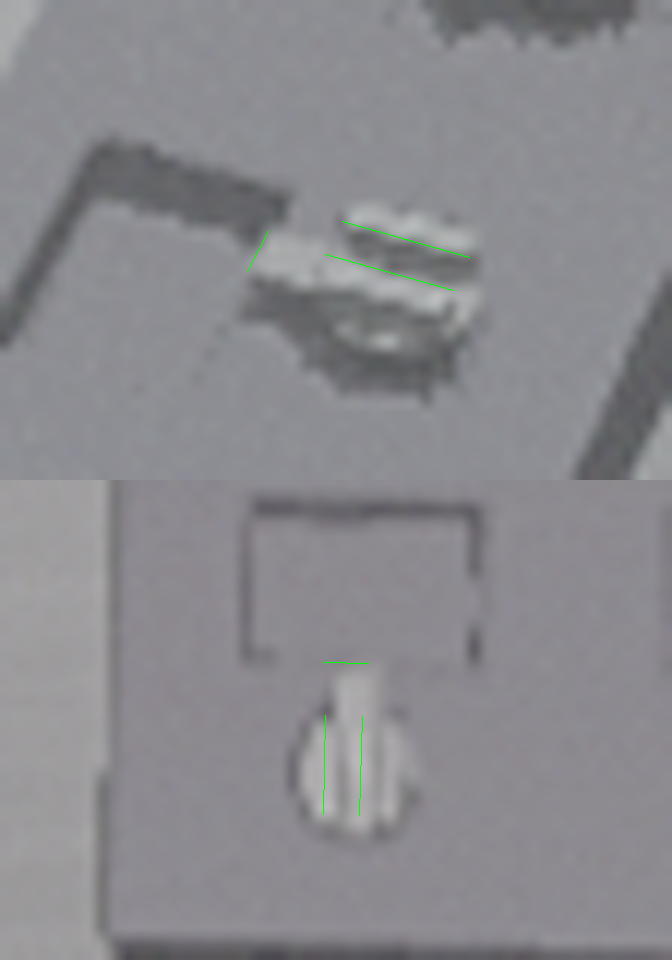

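```bash
python3 - <<'E'
from h import *
f=load('top0'); s=load('side0')
OUT=rectpts(-60,60,-145,145,40)
SOC=np.vstack([rectpts(4,40,y-w/2,y+w/2,40) for y,w in((-90,32),(0,42),(90,52))])
for nm,P in (('out',OUT),('soc',SOC),('all',CARR)):
    for sig in(.6,1.2):
        for n,F in(('t',[f]),('s',[s])):
            r,c=edgefit(F,P,(568,-34,-.046),(5,6,.02),sig); print(nm,n,sig,r.round(3))
k=6
r=(568,-33.05,-.046)
b=cv2.resize(f['color'][228:290,288:408],None,fx=k,fy=k,interpolation=cv2.INTER_CUBIC); b=np.clip(255*(b/255.)**0.6,0,255).astype(np.uint8)
for rr,col in((r,(255,0,0)),((568,-36,-.046),(0,255,0))):
    for u,v in (proj(f,place(rr,CARR))-[288,228]+.5)*k: cv2.circle(b,(int(u),int(v)),0,col,-1)
save('tc',b)
E
```

```text
out t 0.6 [ 5.67711e+02 -3.39260e+01 -4.50000e-02]
out s 0.6 [ 5.67449e+02 -3.33110e+01 -4.70000e-02]
out t 1.2 [ 5.68332e+02 -3.37790e+01 -4.80000e-02]
out s 1.2 [ 5.67821e+02 -3.33380e+01 -4.80000e-02]
soc t 0.6 [ 5.68796e+02 -3.80600e+01 -4.10000e-02]
soc s 0.6 [ 5.67416e+02 -3.29290e+01 -4.60000e-02]
soc t 1.2 [ 5.69309e+02 -3.92400e+01 -3.90000e-02]
soc s 1.2 [ 5.67813e+02 -3.32830e+01 -4.90000e-02]
all t 0.6 [ 5.67983e+02 -3.75370e+01 -4.80000e-02]
all s 0.6 [ 5.67419e+02 -3.30480e+01 -4.70000e-02]
all t 1.2 [ 5.6938e+02 -3.2738e+01 -3.8000e-02]
all s 1.2 [ 5.67823e+02 -3.33160e+01 -4.90000e-02]
```

View pics/tc.png

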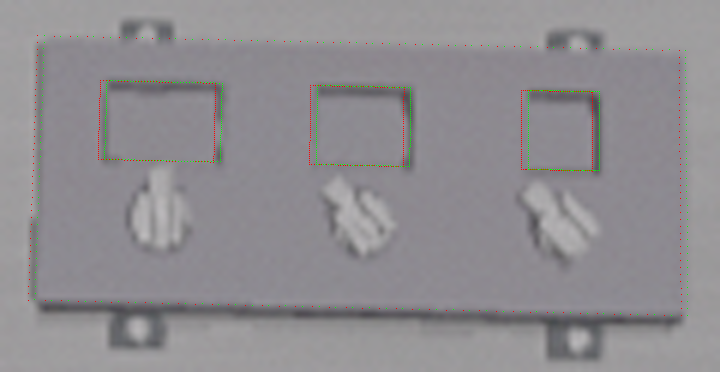

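Call:
send_rows(
  dp=[
    [0, -0.0017, 0],
    [0, -0.0017, 0],
    [0, -0.0017, -0.006],
    [0, -0.0017, -0.01],
    [0, -0.0017, -0.012],
    [0, -0.0017, -0.012],
  ],
  rotation=[
    [0, 0, -0.02],
    [0, 0, -0.02],
    [0, 0, -0.02],
    [0, 0, -0.02],
    [0, 0, -0.02],
    [0, 0, -0.02],
  ],
  gripper=[0.015, 0.015, 0.015, 0.015, 0.015, 0.015],
)

```text
t: 11.85
position: [548.8, 56.5, 132.8]
eef_rot: [-3.142, 0.001, -0.046]
force: [-0.4, -0.2, -1.0]
gripper_width: 23.3
```

Call:
send_rows(
  dp=[
    [0, 0, -0.003],
    [0, 0.001, -0.003],
    [0, 0.002, -0.003],
    [0, 0.002, -0.003],
  ],
  rotation=[
    [0, 0, 0],
    [0, 0, 0],
    [0, 0, 0],
    [0, 0, 0],
  ],
  gripper=[0.015, 0.015, 0.015, 0.015],
)

```text
t: 12.25
position: [548.9, 57.4, 130.0]
eef_rot: [3.14, 0.0, -0.047]
force: [-0.3, -6.1, -4.5]
gripper_width: 23.5
```

Call:
send_rows(
  dp=[
    [0, -0.001, 0],
    [0, -0.002, 0],
    [0, -0.003, 0],
    [0, -0.004, 0],
    [0, -0.004, 0],
  ],
  rotation=[
    [0, 0, 0],
    [0, 0, 0],
    [0, 0, 0],
    [0, 0, 0],
    [0, 0, 0],
  ],
  gripper=[0.015, 0.015, 0.015, 0.015, 0.015],
)

```text
t: 12.75
position: [549.0, 54.4, 130.3]
eef_rot: [-3.141, -0.0, -0.046]
force: [-0.0, 0.1, -1.6]
gripper_width: 23.2
```

Call:
send_rows(
  dp=[
    [0, -0.001, 0],
    [0, -0.002, 0],
    [0, -0.002, 0],
    [0, -0.002, 0],
  ],
  rotation=[
    [0, 0, 0],
    [0, 0, 0],
    [0, 0, 0],
    [0, 0, 0],
  ],
  gripper=[0.015, 0.015, 0.015, 0.015],
)

```text
t: 13.15
position: [549.0, 53.0, 130.3]
eef_rot: [-3.141, -0.0, -0.046]
force: [0.7, 4.5, -0.3]
gripper_width: 23.1
```

Call:
send_rows(
  dp=[
    [0, 0.0028, 0],
    [0, 0.0028, 0],
    [0, 0.0028, 0],
    [0, 0.0028, 0],
    [0, 0.0028, 0],
    [0, 0.0028, 0],
    [0, 0.0028, 0],
    [0, 0.0028, 0],
    [0, 0.0028, 0],
    [0, 0.0028, 0],
    [0, 0.0028, 0],
    [0, 0.0028, 0],
  ],
  rotation=[
    [0, 0, 0.12],
    [0, 0, 0.25],
    [0, 0, 0.38],
    [0, 0, 0.51],
    [0, 0, 0.64],
    [0, 0, 0.77],
    [0, 0, 0.9],
    [0, 0, 1.03],
    [0, 0, 1.16],
    [0, 0, 1.29],
    [0, 0, 1.42],
    [0, 0, 1.55],
  ],
  gripper=[0.015, 0.015, 0.015, 0.015, 0.015, 0.015, 0.015, 0.015, 0.015, 0.015, 0.015, 0.015],
)

```text
t: 14.35
position: [548.8, 55.1, 130.2]
eef_rot: [-3.141, 0.0, 1.509]
force: [-1.3, 2.4, 0.1]
gripper_width: 23.5
```

Call:
send_rows(
  dp=[
    [0, 0, 0],
    [0, 0, 0],
    [0, 0, 0],
    [0, 0, 0],
    [0, 0, 0],
  ],
  rotation=[
    [0, 0, 0.12],
    [0, 0, 0.2],
    [0, 0, 0.2],
    [0, 0, -0.05],
    [0, 0, -0.05],
  ],
  gripper=[0.015, 0.015, 0.015, 0.015, 0.015],
)

```text
t: 14.85
position: [549.1, 54.7, 130.2]
eef_rot: [3.141, 0.0, 1.445]
force: [-0.1, 0.1, -1.0]
gripper_width: 23.2
```

Call:
send_rows(
  dp=[
    [0.0015, 0, 0],
    [0.0025, 0, 0],
    [0.0025, 0, 0],
    [0.0025, 0, 0],
  ],
  rotation=[
    [0, 0, 0],
    [0, 0, 0],
    [0, 0, 0],
    [0, 0, 0],
  ],
  gripper=[0.015, 0.015, 0.015, 0.015],
)

```text
t: 15.25
position: [551.0, 55.1, 130.0]
eef_rot: [-3.14, 0.001, 1.455]
force: [-5.7, -0.6, 1.5]
gripper_width: 23.6
```

Call:
send_rows(
  dp=[
    [-0.002, 0, 0],
    [-0.004, 0, 0],
    [-0.005, 0, 0],
    [-0.005, 0, 0],
    [-0.005, 0, 0],
  ],
  rotation=[
    [0, 0, 0],
    [0, 0, 0],
    [0, 0, 0],
    [0, 0, 0],
    [0, 0, 0],
  ],
  gripper=[0.015, 0.015, 0.015, 0.015, 0.015],
)

```text
t: 15.75
position: [546.8, 55.2, 130.4]
eef_rot: [3.141, -0.0, 1.454]
force: [2.0, -0.4, -2.3]
gripper_width: 23.5
```

Call:
send_rows(
  dp=[
    [0.002, 0, 0],
    [0.002, 0, 0.02],
    [0.002, -0.01, 0.035],
    [0.0, -0.05, 0.035],
    [-0.002, -0.09, 0.035],
    [-0.004, -0.13, 0.035],
    [-0.006, -0.16, 0.035],
    [-0.006, -0.18, 0.03],
    [-0.006, -0.18, 0.018],
    [-0.006, -0.18, 0.012],
    [-0.006, -0.18, 0.006],
    [-0.006, -0.18, 0.0],
  ],
  rotation=[
    [0, 0, 0],
    [0, 0, 0],
    [0, 0, 0],
    [0, 0, 0],
    [0, 0, 0],
    [0, 0, 0],
    [0, 0, 0],
    [0, 0, 0],
    [0, 0, 0],
    [0, 0, 0],
    [0, 0, 0],
    [0, 0, 0],
  ],
  gripper=[0.015, 0.015, 0.015, 0.015, 0.015, 0.015, 0.015, 0.015, 0.015, 0.015, 0.015, 0.015],
)

```text
t: 16.95
position: [540.6, -123.7, 129.9]
eef_rot: [-3.141, -0.0, 1.455]
force: [0.7, -0.9, -0.8]
gripper_width: 23.0
```

Call:
send_rows(
  dp=[
    [0.0015, 0, 0],
    [0.0025, 0, 0],
    [0.0025, 0, 0],
    [0.0025, 0, 0],
  ],
  rotation=[
    [0, 0, 0],
    [0, 0, 0],
    [0, 0, 0],
    [0, 0, 0],
  ],
  gripper=[0.015, 0.015, 0.015, 0.015],
)

```text
t: 17.35
position: [542.6, -124.4, 130.2]
eef_rot: [-3.141, -0.0, 1.454]
force: [-4.6, 2.5, -3.2]
gripper_width: 23.4
```

Call:
send_rows(
  dp=[
    [-0.002, 0, 0],
    [-0.004, 0, 0],
    [-0.005, 0, 0],
    [-0.005, 0, 0],
    [-0.005, 0, 0],
  ],
  rotation=[
    [0, 0, 0],
    [0, 0, 0],
    [0, 0, 0],
    [0, 0, 0],
    [0, 0, 0],
  ],
  gripper=[0.015, 0.015, 0.015, 0.015, 0.015],
)

```text
t: 17.85
position: [538.4, -124.9, 130.6]
eef_rot: [3.141, 0.0, 1.454]
force: [1.2, -0.3, -0.0]
gripper_width: 23.3
```

Call:
send_rows(
  dp=[
    [0.002, 0, 0],
    [0.002, 0, 0.025],
    [0.0, 0, 0.05],
    [-0.01, -0.03, 0.055],
    [-0.02, -0.07, 0.055],
    [-0.03, -0.11, 0.055],
    [-0.045, -0.15, 0.055],
    [-0.058, -0.19, 0.055],
    [-0.058, -0.197, 0.055],
    [-0.058, -0.197, 0.05],
    [-0.058, -0.197, 0.05],
    [-0.058, -0.197, 0.05],
  ],
  rotation=[
    [0, 0, 0],
    [0, 0, 0],
    [0, 0, -0.1],
    [0, 0, -0.2],
    [0, 0, -0.3],
    [0, 0, -0.4],
    [0, 0, -0.5],
    [0, 0, -0.6],
    [0, 0, -0.668],
    [0, 0, -0.668],
    [0, 0, -0.668],
    [0, 0, -0.668],
  ],
  gripper=[0.015, 0.015, 0.015, 0.015, 0.015, 0.015, 0.015, 0.015, 0.015, 0.015, 0.015, 0.015],
)

```text
t: 19.05
position: [480.5, -320.3, 180.0]
eef_rot: [-3.141, -0.0, 0.79]
force: [0.5, -0.0, -0.8]
gripper_width: 23.2
```

```bash
python3 - <<'E'
from h import *
s=state(); print(s['t'],s['position'].round(1),s['eef_rot'].round(3))
f=grab('side','s6'); p=s['position']
b=cv2.resize(f['color'][85:195,370:470],None,fx=5,fy=5,interpolation=cv2.INTER_CUBIC); b=np.clip(255*(b/255.)**0.5,0,255).astype(np.uint8); save('s6c',b)
t=grab('top','t6')
b=cv2.resize(t['color'][180:310,270:500],None,fx=3.4,fy=3.4,interpolation=cv2.INTER_CUBIC); b=np.clip(255*(b/255.)**0.6,0,255).astype(np.uint8); save('t6c',b)
E
```

```text
19.05 [ 480.5 -320.3  180. ] [-3.141 -0.     0.79 ]
```

View pics/s6c.png

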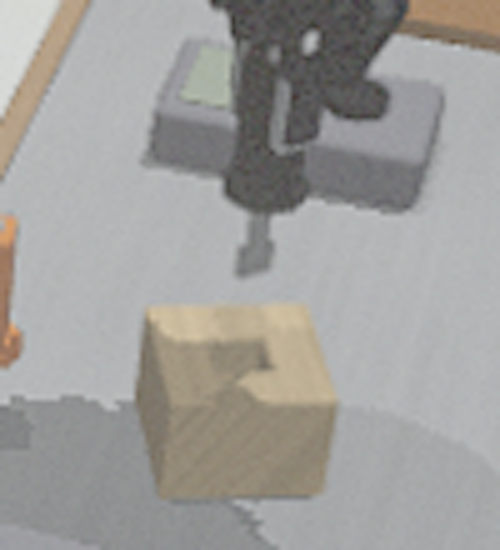

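View pics/t6c.png

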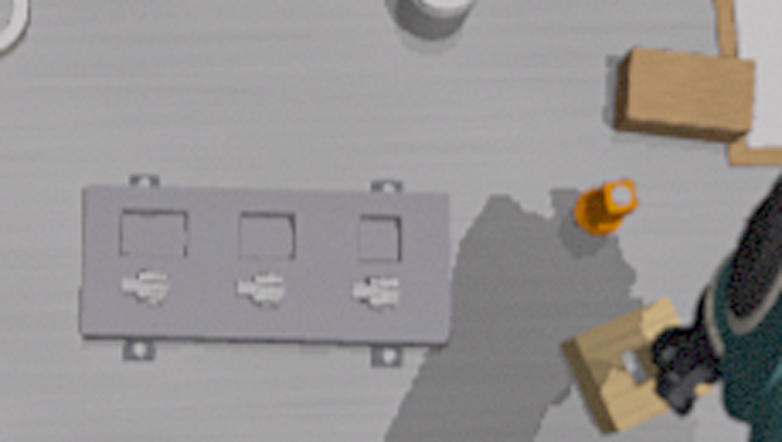

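The top view shows all three tongues open, pointing left (+y). Now I'll put the driver back in its stand.

Call:
send_rows(
  dp=[
    [0, 0, -0.02],
    [0, 0, -0.04],
    [0, 0, -0.06],
    [0, 0, -0.075],
    [0, 0, -0.085],
    [0, 0, -0.091],
    [0, 0, -0.093],
    [0, 0, -0.093],
    [0, 0, -0.093],
  ],
  rotation=[
    [0, 0, 0],
    [0, 0, 0],
    [0, 0, 0],
    [0, 0, 0],
    [0, 0, 0],
    [0, 0, 0],
    [0, 0, 0],
    [0, 0, 0],
    [0, 0, 0],
  ],
  gripper=[0.015, 0.015, 0.015, 0.015, 0.015, 0.015, 0.015, 0.015, 0.015],
)

```text
t: 20.05
position: [480.3, -321.9, 87.9]
eef_rot: [3.141, -0.0, 0.786]
force: [-0.2, -0.1, -0.9]
gripper_width: 23.0
```

Call:
send_rows(
  dp=[
    [0, 0, -0.001],
    [0, 0, -0.002],
    [0, 0, -0.002],
  ],
  rotation=[
    [0, 0, 0],
    [0, 0, 0],
    [0, 0, 0],
  ],
  gripper=[0.015, 0.015, 0.015],
)

```text
t: 20.35
position: [480.4, -322.1, 86.8]
eef_rot: [3.14, 0.0, 0.786]
force: [-7.5, 3.7, 21.8]
gripper_width: 23.5
```

Call:
send_rows(
  dp=[
    [0, 0, 0],
    [0, 0, 0],
    [0, 0, 0],
    [0, 0, 0],
    [0, 0, 0],
    [0, 0, 0.04],
    [0, 0, 0.08],
    [0, 0, 0.12],
  ],
  rotation=[
    [0, 0, 0],
    [0, 0, 0],
    [0, 0, 0],
    [0, 0, 0],
    [0, 0, 0],
    [0, 0, 0],
    [0, 0, 0],
    [0, 0, 0],
  ],
  gripper=[0.03, 0.045, 0.06, 0.075, 0.085, 0.085, 0.085, 0.085],
)

```text
t: 21.15
position: [479.8, -321.5, 206.6]
eef_rot: [-3.141, -0.0, 0.786]
force: [0.3, -0.7, 0.3]
gripper_width: 84.9
```

```bash
cat >> h.py <<'E'
def hullmask(f,P,ox,oy,W,H,k):
    uv=(proj(f,P)-[ox,oy]+.5)*k-.5
    m=np.zeros((H*k,W*k),np.uint8)
    return m,uv
def relaysolids(w):
    b=[(x,y,z) for x in(-19,19) for y in(-w/2,w/2) for z in(18,44)]
    t=[(x,y,z) for x in(-27,19) for y in(-w/2,w/2) for z in(12,18)]
    ft=[(x,y,z) for x in(-17,17) for y in(-w/2+2,w/2-2) for z in(0,12)]
    return [np.array(b,float),np.array(t,float)]
def silfit(f,w,p0,thr=55,zoff=0,span=(8,8,.25),dbg=None,S=None):
    S=S or relaysolids(w); k=6
    c=proj(f,[[p0[0],p0[1],25+zoff]])[0].astype(int); W=H=56; ox,oy=c-28
    im=f['color'][oy:oy+H,ox:ox+W].astype(np.float32)
    g=cv2.resize(im,None,fx=k,fy=k,interpolation=cv2.INTER_LINEAR).mean(2)
    blk=(g<thr).astype(np.uint8)
    n,lab,st,cen=cv2.connectedComponentsWithStats(blk)
    # component nearest centre with decent area
    best=max(range(1,n),key=lambda i: st[i,4]-20*np.hypot(*(cen[i]-28*k)))
    m=(lab==best).astype(np.uint8); cs,_=cv2.findContours(m,cv2.RETR_EXTERNAL,cv2.CHAIN_APPROX_NONE)
    m=cv2.drawContours(np.zeros_like(m),cs,-1,1,-1)
    def render(p):
        r=np.zeros((H*k,W*k),np.uint8)
        for s in S:
            q=s.copy(); q[:,2]+=zoff
            uv=(proj(f,place(p,q))-[ox,oy]+.5)*k-.5
            cv2.fillConvexPoly(r,cv2.convexHull((uv*16).round().astype(np.int32)),1,shift=4)
        return r
    cost=lambda p: float((render(p)!=m).sum())/m.sum()
    b=[(p0[i]-span[i],p0[i]+span[i]) for i in range(3)]
    r=differential_evolution(cost,b,seed=1,popsize=14,maxiter=50,tol=1e-7,polish=False)
    if dbg:
        v=cv2.resize(im,None,fx=k,fy=k,interpolation=cv2.INTER_CUBIC).clip(0,255).astype(np.uint8)
        for mm,col in((m,(0,255,0)),(render(r.x),(255,0,0))):
            cs,_=cv2.findContours(mm,cv2.RETR_EXTERNAL,cv2.CHAIN_APPROX_NONE); cv2.drawContours(v,cs,-1,col,1)
        save(dbg,v)
    return r.x,r.fun
E
python3 - <<'E'
from h import *
t=grab('top','t7'); s=grab('side','s7')
for nm,w,p0 in(('L',54,(617,230.5,-.32)),('S',34,(528,349,.14)),('M',44,(452.3,241.5,-.05))):
    for n,f in(('t',t),('s',s)):
        for thr in((50,65) if n=='t' else (55,70)):
            r,c=silfit(f,w,p0,thr,dbg=f'sil_{nm}_{n}'); print(nm,n,thr,r.round(3),round(c,3))
ims=[cv2.imread(f'pics/sil_{a}_{b}.png') for b in 'ts' for a in 'LSM']
cv2.imwrite('pics/sil.png',cv2.resize(np.vstack([np.hstack(ims[:3]),np.hstack(ims[3:])]),(798,532)))
E
```

```text
L t 50 [ 6.15557e+02  2.29759e+02 -3.59000e-01] 0.107
L t 65 [ 6.16053e+02  2.29838e+02 -3.30000e-01] 0.057
L s 55 [ 6.16843e+02  2.33945e+02 -2.44000e-01] 0.099
L s 70 [ 6.15762e+02  2.34108e+02 -3.13000e-01] 0.053
S t 50 [5.25973e+02 3.48582e+02 6.60000e-02] 0.13
S t 65 [5.26298e+02 3.48666e+02 1.34000e-01] 0.063
S s 55 [5.27362e+02 3.53095e+02 1.95000e-01] 0.088
S s 70 [5.27515e+02 3.53000e+02 1.57000e-01] 0.082
M t 50 [ 4.51418e+02  2.40546e+02 -1.32000e-01] 0.102
M t 65 [ 4.51755e+02  2.41112e+02 -8.70000e-02] 0.045
M s 55 [4.52091e+02 2.45476e+02 8.00000e-03] 0.09
M s 70 [ 4.52076e+02  2.45291e+02 -3.10000e-02] 0.062
```

View pics/sil.png

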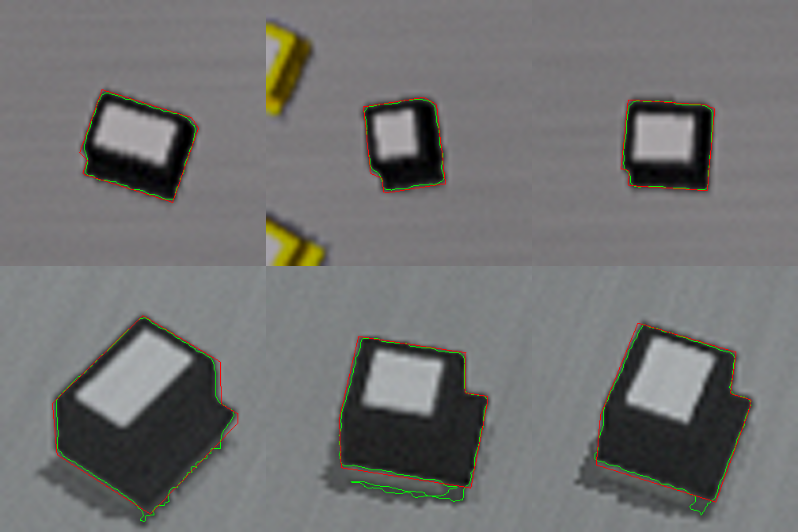

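Call:
send_rows(
  dp=[
    [0, 0.047, 0],
    [0, 0.094, 0],
    [0, 0.141, 0],
    [0, 0.188, 0],
    [0, 0.235, 0],
    [0, 0.282, 0],
    [0, 0.329, 0],
    [-0.005, 0.376, 0],
    [-0.01, 0.423, 0],
    [-0.02, 0.47, 0],
    [-0.028, 0.517, 0],
    [-0.028, 0.563, 0],
  ],
  rotation=[
    [0, 0, 0.14],
    [0, 0, 0.28],
    [0, 0, 0.42],
    [0, 0, 0.56],
    [0, 0, 0.7],
    [0, 0, 0.84],
    [0, 0, 0.98],
    [0, 0, 1.12],
    [0, 0, 1.26],
    [0, 0, 1.4],
    [0, 0, 1.54],
    [0, 0, 1.68],
  ],
  gripper=[0.085, 0.085, 0.085, 0.085, 0.085, 0.085, 0.085, 0.085, 0.085, 0.085, 0.085, 0.085],
)

```text
t: 22.45
position: [451.0, 243.0, 205.4]
eef_rot: [-3.141, 0.001, 2.472]
force: [1.0, -0.6, 0.4]
gripper_width: 85.1
```

Call:
send_rows(
  dp=[
    [0, 0, -0.03],
    [0, 0, -0.06],
    [0, 0, -0.09],
    [0, 0, -0.11],
    [0, 0, -0.11],
    [0, 0, -0.11],
    [0, 0, -0.11],
  ],
  rotation=[
    [0, 0, 0.14],
    [0, 0, 0.28],
    [0, 0, 0.42],
    [0, 0, 0.56],
    [0, 0, 0.605],
    [0, 0, 0.605],
    [0, 0, 0.605],
  ],
  gripper=[0.085, 0.085, 0.085, 0.085, 0.085, 0.085, 0.085],
)

```text
t: 23.15
position: [452.1, 241.3, 95.4]
eef_rot: [3.141, 0.0, 3.069]
force: [0.0, -0.8, 0.8]
gripper_width: 84.9
```

```bash
python3 - <<'E'
from h import *
s=state(); print(s['t'],s['q'].round(3),s['position'].round(1),s['eef_rot'].round(3))
f=grab('side','s8')
b=cv2.resize(f['color'][240:420,280:460],None,fx=3.2,fy=3.2,interpolation=cv2.INTER_CUBIC); b=np.clip(255*(b/255.)**0.5,0,255).astype(np.uint8); save('s8c',b)
E
```

```text
23.15 [ 0.201  0.592 -0.949  1.98   0.622  0.891  0.416] [452.1 241.3  95.4] [3.141 0.    3.069]
```

View pics/s8c.png

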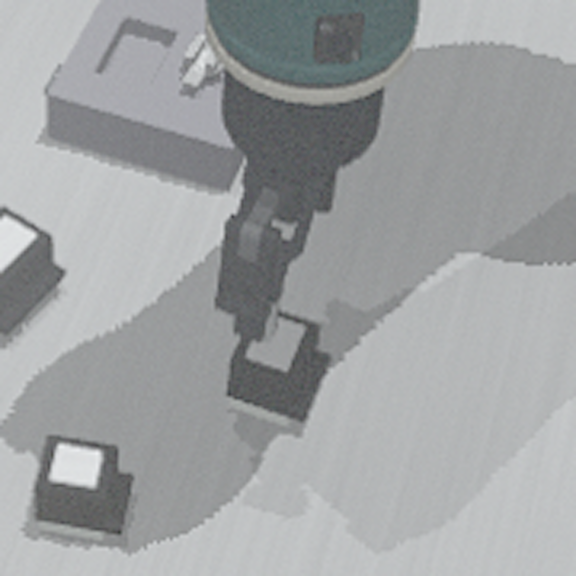

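Call:
send_rows(
  dp=[
    [0, 0, -0.03],
    [0, 0, -0.06],
    [0, 0, -0.08],
    [0, 0, -0.08],
    [0, 0, -0.08],
    [0, 0, -0.08],
    [0, 0, -0.08],
    [0, 0, -0.08],
    [0, 0, -0.08],
    [0, 0, -0.08],
  ],
  rotation=[
    [0, 0, 0],
    [0, 0, 0],
    [0, 0, 0],
    [0, 0, 0],
    [0, 0, 0],
    [0, 0, 0],
    [0, 0, 0],
    [0, 0, 0],
    [0, 0, 0],
    [0, 0, 0],
  ],
  gripper=[0.085, 0.085, 0.085, 0.085, 0.06, 0.045, 0.035, 0.035, 0.035, 0.035],
  force=40,
)

```text
t: 24.2
position: [452.6, 241.4, 16.5]
eef_rot: [3.141, 0.002, 3.07]
force: [-2.6, -3.0, 11.5]
gripper_width: 43.4
```

Call:
send_rows(
  dp=[
    [0, 0, 0.03],
    [0, 0, 0.07],
    [0, 0, 0.105],
    [0.02, -0.04, 0.105],
    [0.04, -0.08, 0.105],
    [0.06, -0.12, 0.105],
    [0.08, -0.16, 0.105],
    [0.1, -0.2, 0.105],
    [0.12, -0.24, 0.105],
    [0.1375, -0.278, 0.105],
    [0.1375, -0.278, 0.105],
    [0.1375, -0.278, 0.105],
  ],
  rotation=[
    [0, 0, 0],
    [0, 0, 0],
    [0, 0, 0],
    [0, 0, 0.025],
    [0, 0, 0.025],
    [0, 0, 0.025],
    [0, 0, 0.025],
    [0, 0, 0.025],
    [0, 0, 0.025],
    [0, 0, 0.025],
    [0, 0, 0.025],
    [0, 0, 0.025],
  ],
  gripper=[0.035, 0.035, 0.035, 0.035, 0.035, 0.035, 0.035, 0.035, 0.035, 0.035, 0.035, 0.035],
)

```text
t: 25.4
position: [589.6, -37.6, 120.6]
eef_rot: [3.141, 0.0, 3.094]
force: [-0.3, 0.6, -1.0]
gripper_width: 43.3
```

```bash
python3 - <<'E'
from h import *
s=state(); print(s['t'],s['q'].round(3),s['position'].round(1),s['eef_rot'].round(3),s['gripper_width'])
f=grab('side','s9'); p=s['position']
c=proj(f,[[p[0],p[1],p[2]]])[0].astype(int); print(c)
b=cv2.resize(f['color'][c[1]-50:c[1]+50,c[0]-60:c[0]+60],None,fx=6,fy=6,interpolation=cv2.INTER_CUBIC); b=np.clip(255*(b/255.)**0.5,0,255).astype(np.uint8)
zo=p[2]-16
for S in relaysolids(44)+[np.array([(x,y,z) for x in(-17,17) for y in(-20,20) for z in(0,12)],float)]:
    q=S.copy(); q[:,2]+=zo
    uv=(proj(f,place((p[0],p[1],s['eef_rot'][2]-np.pi),q))-[c[0]-60,c[1]-50]+.5)*6
    cv2.polylines(b,[cv2.convexHull(uv.astype(np.int32))],True,(255,0,0),1)
save('s9c',b)
E
```

```text
25.4 [ 0.686  0.672 -0.929  1.773  0.625  1.021  1.041] [589.6 -37.6 120.6] [3.141 0.    3.094] 43.29258325849815
[339 196]
```

View pics/s9c.png

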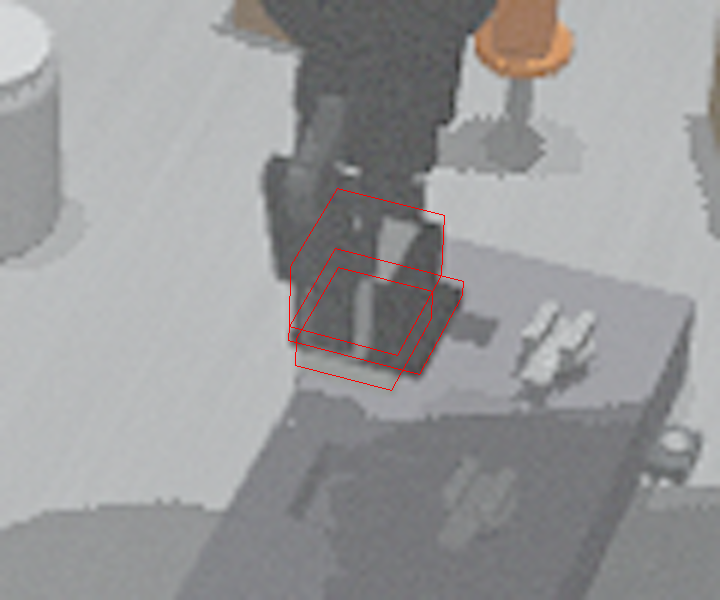

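Call:
send_rows(
  dp=[
    [0, 0, -0.03],
    [0, 0, -0.05],
    [0, 0, -0.058],
    [0, 0, -0.058],
    [0, 0, -0.06],
    [0, 0, -0.062],
    [0, 0, -0.064],
    [0, 0, -0.066],
    [0, 0, -0.067],
    [0, 0, -0.067],
  ],
  rotation=[
    [0, 0, 0],
    [0, 0, 0],
    [0, 0, 0],
    [0, 0, 0],
    [0, 0, 0],
    [0, 0, 0],
    [0, 0, 0],
    [0, 0, 0],
    [0, 0, 0],
    [0, 0, 0],
  ],
  gripper=[0.035, 0.035, 0.035, 0.035, 0.035, 0.035, 0.035, 0.035, 0.035, 0.035],
)

```text
t: 26.45
position: [589.6, -36.8, 53.2]
eef_rot: [-3.142, 0.0, 3.096]
force: [0.3, -1.0, -0.5]
gripper_width: 43.2
```

Call:
send_rows(
  dp=[
    [0, 0, -0.003],
    [0, 0, -0.005],
    [0, 0, -0.007],
    [0, 0, -0.008],
    [0, 0, -0.009],
    [0, 0, -0.009],
  ],
  rotation=[
    [0, 0, 0],
    [0, 0, 0],
    [0, 0, 0],
    [0, 0, 0],
    [0, 0, 0],
    [0, 0, 0],
  ],
  gripper=[0.035, 0.035, 0.035, 0.035, 0.035, 0.035],
)

```text
t: 27.05
position: [589.6, -36.7, 44.5]
eef_rot: [-3.141, 0.0, 3.096]
force: [-0.8, -1.3, 4.8]
gripper_width: 43.4
```

Call:
send_rows(
  dp=[
    [0, 0, -0.001],
    [0, 0, -0.001],
    [0, 0, -0.001],
    [0, 0, -0.001],
    [0, 0, -0.001],
    [0, 0, 0.02],
    [0, 0, 0.06],
    [0, 0, 0.1],
    [0, 0, 0.12],
  ],
  rotation=[
    [0, 0, 0],
    [0, 0, 0],
    [0, 0, 0],
    [0, 0, 0],
    [0, 0, 0],
    [0, 0, 0],
    [0, 0, 0],
    [0, 0, 0],
    [0, 0, 0],
  ],
  gripper=[0.035, 0.048, 0.056, 0.06, 0.06, 0.06, 0.06, 0.06, 0.06],
)

```text
t: 27.95
position: [590.3, -36.4, 167.3]
eef_rot: [-3.141, 0.003, 3.096]
force: [0.2, -0.5, -0.3]
gripper_width: 60.1
```

```bash
python3 - <<'E'
from h import *
s=state(); print(s['t'],s['position'].round(1),s['force'].round(1),s['gripper_width'])
f=grab('side','s10'); t=grab('top','t10')
b=cv2.resize(f['color'][170:450,240:420],None,fx=2.1,fy=2.1,interpolation=cv2.INTER_CUBIC); b=np.clip(255*(b/255.)**0.5,0,255).astype(np.uint8); save('s10c',b)
c=np.array(t['color'])[200:340,170:420]; save('t10c',np.clip(255*(cv2.resize(c,None,fx=3.2,fy=3.2)/255.)**.5,0,255).astype(np.uint8))
E
```

```text
27.95 [590.3 -36.4 167.3] [ 0.2 -0.5 -0.3] 60.076125869188076
```

View pics/s10c.png

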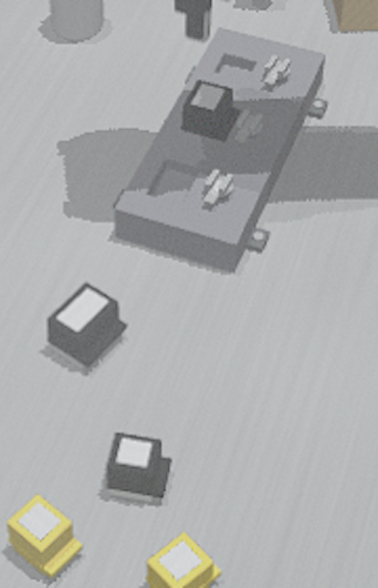

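View pics/t10c.png

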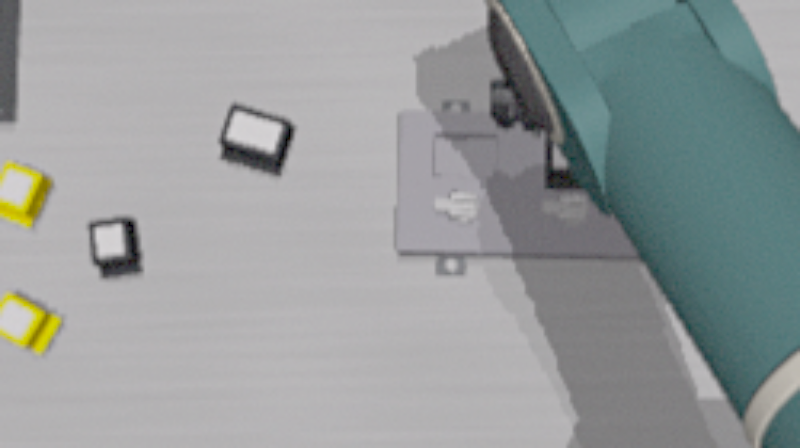

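Medium is plugged, with its black body over the middle socket. Next I'll refit the other two in case one has been knocked.

```bash
python3 - <<'E'
from h import *
t=load('t10'); s=load('s10')
for nm,w,p0 in(('L',54,(617,230.5,-.32)),('S',34,(528,349,.14))):
    for n,f in(('t',t),('s',s)):
        r,c=silfit(f,w,p0,65 if n=='t' else 70); print(nm,n,r.round(3),round(c,3))
E
```

```text
L t [ 6.15895e+02  2.29660e+02 -3.40000e-01] 0.065
L s [ 6.16254e+02  2.34144e+02 -2.95000e-01] 0.057
S t [5.26547e+02 3.48625e+02 1.15000e-01] 0.075
S s [5.27513e+02 3.53002e+02 1.57000e-01] 0.063
```

Call:
send_rows(
  dp=[
    [0.004, 0.045, 0],
    [0.008, 0.09, 0],
    [0.012, 0.135, 0],
    [0.016, 0.18, 0],
    [0.02, 0.225, 0],
    [0.0266, 0.267, 0],
    [0.0266, 0.267, -0.04],
    [0.0266, 0.267, -0.08],
    [0.0266, 0.267, -0.08],
  ],
  rotation=[
    [0, 0, -0.05],
    [0, 0, -0.1],
    [0, 0, -0.15],
    [0, 0, -0.2],
    [0, 0, -0.25],
    [0, 0, -0.284],
    [0, 0, -0.284],
    [0, 0, -0.284],
    [0, 0, -0.284],
  ],
  gripper=[0.06, 0.06, 0.06, 0.085, 0.085, 0.085, 0.085, 0.085, 0.085],
)

```text
t: 28.95
position: [613.3, 229.0, 78.6]
eef_rot: [-3.136, -0.006, 2.813]
force: [-0.5, -1.6, 0.1]
gripper_width: 85.3
```

Call:
send_rows(
  dp=[
    [0, 0, -0.03],
    [0, 0, -0.055],
    [0, 0, -0.068],
    [0, 0, -0.068],
    [0, 0, -0.068],
    [0, 0, -0.068],
    [0, 0, -0.068],
    [0, 0, -0.068],
    [0, 0, -0.068],
    [0, 0, -0.068],
  ],
  rotation=[
    [0, 0, 0],
    [0, 0, 0],
    [0, 0, 0],
    [0, 0, 0],
    [0, 0, 0],
    [0, 0, 0],
    [0, 0, 0],
    [0, 0, 0],
    [0, 0, 0],
    [0, 0, 0],
  ],
  gripper=[0.085, 0.085, 0.085, 0.085, 0.07, 0.055, 0.045, 0.045, 0.045, 0.045],
  force=40,
)

```text
t: 29.95
position: [616.8, 230.6, 18.0]
eef_rot: [3.141, 0.002, 2.812]
force: [-1.9, -1.8, 8.6]
gripper_width: 53.4
```

Call:
send_rows(
  dp=[
    [0, 0, 0.03],
    [0, 0, 0.07],
    [0, 0, 0.105],
    [-0.005, -0.045, 0.105],
    [-0.01, -0.09, 0.105],
    [-0.017, -0.135, 0.105],
    [-0.0225, -0.177, 0.105],
    [-0.0225, -0.177, 0.105],
    [-0.0225, -0.177, 0.105],
    [-0.0225, -0.177, 0.105],
  ],
  rotation=[
    [0, 0, 0],
    [0, 0, 0],
    [0, 0, 0],
    [0, 0, 0.07],
    [0, 0, 0.14],
    [0, 0, 0.21],
    [0, 0, 0.284],
    [0, 0, 0.284],
    [0, 0, 0.284],
    [0, 0, 0.284],
  ],
  gripper=[0.045, 0.045, 0.045, 0.045, 0.045, 0.045, 0.045, 0.045, 0.045, 0.045],
)

```text
t: 30.95
position: [593.8, 54.2, 121.9]
eef_rot: [3.141, 0.001, 3.096]
force: [-0.2, 0.1, -1.3]
gripper_width: 53.3
```

```bash
cat > ov.py <<'E'
from h import *
import sys
w=float(sys.argv[1]); n=sys.argv[2]; off=float(sys.argv[3])
s=state(); print(s['t'],s['q'].round(3),s['position'].round(1),s['eef_rot'].round(3),s['gripper_width'])
f=grab('side',n); p=s['position']
c=proj(f,[[p[0],p[1],p[2]]])[0].astype(int)
b=cv2.resize(f['color'][c[1]-50:c[1]+50,c[0]-60:c[0]+60],None,fx=6,fy=6,interpolation=cv2.INTER_CUBIC); b=np.clip(255*(b/255.)**0.5,0,255).astype(np.uint8)
zo=p[2]-off
for S in relaysolids(w)+[np.array([(x,y,z) for x in(-17,17) for y in(2-w/2,w/2-2) for z in(0,12)],float)]:
    q=S.copy(); q[:,2]+=zo
    uv=(proj(f,place((p[0],p[1],s['eef_rot'][2]-np.pi),q))-[c[0]-60,c[1]-50]+.5)*6
    cv2.polylines(b,[cv2.convexHull(uv.astype(np.int32))],True,(255,0,0),1)
save(n+'c',b)
E
python3 ov.py 54 s11 17
```

```text
30.95 [ 0.53   0.681 -0.932  1.758  0.63   1.031  0.889] [593.8  54.2 121.9] [3.141e+00 1.000e-03 3.096e+00] 53.32295122812368
```

View pics/s11c.png

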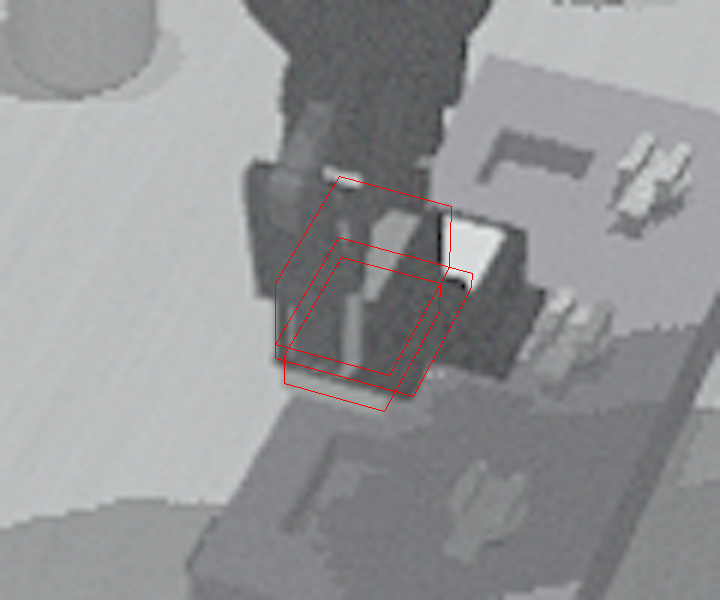

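Call:
send_rows(
  dp=[
    [0, 0, -0.03],
    [0, 0, -0.05],
    [0, 0, -0.058],
    [0, 0, -0.058],
    [0, 0, -0.06],
    [0, 0, -0.062],
    [0, 0, -0.064],
    [0, 0, -0.066],
    [0, 0, -0.068],
    [0, 0, -0.068],
  ],
  rotation=[
    [0, 0, 0],
    [0, 0, 0],
    [0, 0, 0],
    [0, 0, 0],
    [0, 0, 0],
    [0, 0, 0],
    [0, 0, 0],
    [0, 0, 0],
    [0, 0, 0],
    [0, 0, 0],
  ],
  gripper=[0.045, 0.045, 0.045, 0.045, 0.045, 0.045, 0.045, 0.045, 0.045, 0.045],
)

```text
t: 32.0
position: [593.5, 53.2, 53.1]
eef_rot: [-3.141, -0.0, 3.096]
force: [0.3, -0.4, -2.1]
gripper_width: 53.2
```

In without force. Press home.

Call:
send_rows(
  dp=[
    [0, 0, -0.003],
    [0, 0, -0.005],
    [0, 0, -0.007],
    [0, 0, -0.008],
    [0, 0, -0.008],
    [0, 0, -0.008],
  ],
  rotation=[
    [0, 0, 0],
    [0, 0, 0],
    [0, 0, 0],
    [0, 0, 0],
    [0, 0, 0],
    [0, 0, 0],
  ],
  gripper=[0.045, 0.045, 0.045, 0.045, 0.045, 0.045],
)

```text
t: 32.6
position: [593.6, 53.3, 45.9]
eef_rot: [-3.141, 0.0, 3.096]
force: [-7.6, -2.4, 14.4]
gripper_width: 53.2
```

Call:
send_rows(
  dp=[
    [0, 0, 0],
    [0, 0, 0],
    [0, 0, 0],
    [0, 0, 0],
    [0, 0, 0.02],
    [0, 0, 0.06],
    [0, 0, 0.1],
    [0, 0, 0.12],
    [0, 0, 0.12],
  ],
  rotation=[
    [0, 0, 0],
    [0, 0, 0],
    [0, 0, 0],
    [0, 0, 0],
    [0, 0, 0],
    [0, 0, 0],
    [0, 0, 0],
    [0, 0, 0],
    [0, 0, 0],
  ],
  gripper=[0.058, 0.065, 0.068, 0.068, 0.068, 0.068, 0.068, 0.068, 0.068],
)

```text
t: 33.5
position: [594.9, 53.8, 169.6]
eef_rot: [3.141, 0.005, 3.096]
force: [0.6, -0.3, -0.8]
gripper_width: 68.2
```

```bash
python3 - <<'E'
from h import *
s=state(); print(s['t'],s['position'].round(1),s['force'].round(1),s['gripper_width'])
f=grab('side','s12'); t=grab('top','t12')
b=cv2.resize(f['color'][170:450,240:420],None,fx=2.1,fy=2.1,interpolation=cv2.INTER_CUBIC); b=np.clip(255*(b/255.)**0.5,0,255).astype(np.uint8); save('s12c',b)
for nm,w,p0 in(('S',34,(528,349,.14)),):
    for n,f in(('t',t),('s',f)):
        r,c=silfit(f,w,p0,65 if n=='t' else 70); print(nm,n,r.round(3),round(c,3))
E
```

```text
33.5 [594.9  53.8 169.6] [ 0.6 -0.3 -0.8] 68.24765154314142
S t [5.26397e+02 3.48592e+02 1.31000e-01] 0.075
S s [5.27547e+02 3.53236e+02 1.64000e-01] 0.063
```

View pics/s12c.png

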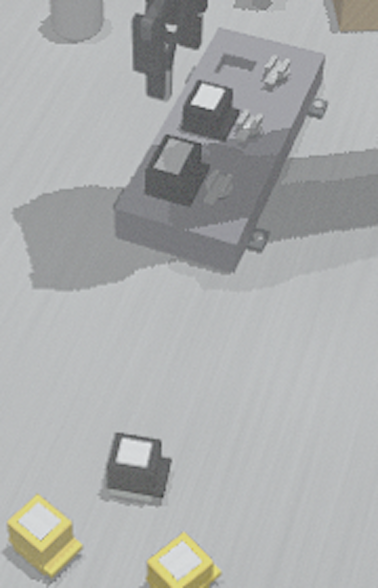

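Call:
send_rows(
  dp=[
    [-0.01, 0.045, 0],
    [-0.02, 0.09, 0],
    [-0.03, 0.135, 0],
    [-0.04, 0.18, 0],
    [-0.05, 0.225, 0],
    [-0.06, 0.27, 0],
    [-0.0666, 0.296, -0.01],
    [-0.0666, 0.296, -0.05],
    [-0.0666, 0.296, -0.08],
    [-0.0666, 0.296, -0.08],
    [-0.0666, 0.296, -0.08],
  ],
  rotation=[
    [0, 0, 0.03],
    [0, 0, 0.06],
    [0, 0, 0.09],
    [0, 0, 0.12],
    [0, 0, 0.15],
    [0, 0, 0.185],
    [0, 0, 0.185],
    [0, 0, 0.185],
    [0, 0, 0.185],
    [0, 0, 0.185],
    [0, 0, 0.185],
  ],
  gripper=[0.066, 0.066, 0.066, 0.066, 0.066, 0.066, 0.066, 0.066, 0.066, 0.066, 0.066],
)

```text
t: 34.7
position: [526.7, 349.5, 85.7]
eef_rot: [3.141, -0.001, -3.002]
force: [-0.1, 1.0, 0.6]
gripper_width: 65.9
```

Call:
send_rows(
  dp=[
    [0, 0, -0.03],
    [0, 0, -0.055],
    [0, 0, -0.069],
    [0, 0, -0.069],
    [0, 0, -0.069],
    [0, 0, -0.069],
    [0, 0, -0.069],
    [0, 0, -0.069],
    [0, 0, -0.069],
    [0, 0, -0.069],
  ],
  rotation=[
    [0, 0, 0],
    [0, 0, 0],
    [0, 0, 0],
    [0, 0, 0],
    [0, 0, 0],
    [0, 0, 0],
    [0, 0, 0],
    [0, 0, 0],
    [0, 0, 0],
    [0, 0, 0],
  ],
  gripper=[0.066, 0.066, 0.066, 0.066, 0.055, 0.042, 0.028, 0.026, 0.026, 0.026],
  force=40,
)

```text
t: 35.7
position: [527.6, 349.7, 17.7]
eef_rot: [3.141, 0.002, -3.003]
force: [-1.8, -2.8, 9.5]
gripper_width: 33.2
```

Call:
send_rows(
  dp=[
    [0, 0, 0.03],
    [0, 0, 0.07],
    [0.003, -0.02, 0.115],
    [0.008, -0.065, 0.115],
    [0.014, -0.11, 0.115],
    [0.02, -0.155, 0.115],
    [0.025, -0.2, 0.115],
    [0.03, -0.245, 0.115],
    [0.036, -0.29, 0.115],
    [0.042, -0.335, 0.115],
    [0.048, -0.38, 0.115],
    [0.053, -0.425, 0.115],
  ],
  rotation=[
    [0, 0, 0],
    [0, 0, 0],
    [0, 0, 0],
    [0, 0, -0.03],
    [0, 0, -0.06],
    [0, 0, -0.09],
    [0, 0, -0.12],
    [0, 0, -0.15],
    [0, 0, -0.184],
    [0, 0, -0.184],
    [0, 0, -0.184],
    [0, 0, -0.184],
  ],
  gripper=[0.026, 0.026, 0.026, 0.026, 0.026, 0.026, 0.026, 0.026, 0.026, 0.026, 0.026, 0.026],
)

```text
t: 36.9
position: [580.2, -77.7, 132.1]
eef_rot: [-3.141, 0.001, 3.097]
force: [0.3, 0.3, -1.1]
gripper_width: 33.3
```

Call:
send_rows(
  dp=[
    [0.0053, -0.04, 0],
    [0.0053, -0.051, -0.01],
    [0.0053, -0.051, -0.01],
    [0.0053, -0.051, -0.01],
    [0.0053, -0.051, -0.01],
  ],
  rotation=[
    [0, 0, 0],
    [0, 0, 0],
    [0, 0, 0],
    [0, 0, 0],
    [0, 0, 0],
  ],
  gripper=[0.026, 0.026, 0.026, 0.026, 0.026],
)

```text
t: 37.4
position: [585.5, -124.9, 121.9]
eef_rot: [3.141, 0.001, 3.099]
force: [-0.7, 0.5, -1.3]
gripper_width: 33.5
```

```bash
python3 ov.py 34 s13 17
```

```text
37.4 [ 0.828  0.685 -0.931  1.752  0.631  1.034  1.194] [ 585.5 -124.9  121.9] [3.141e+00 1.000e-03 3.099e+00] 33.478819878124746
```

View pics/s13c.png

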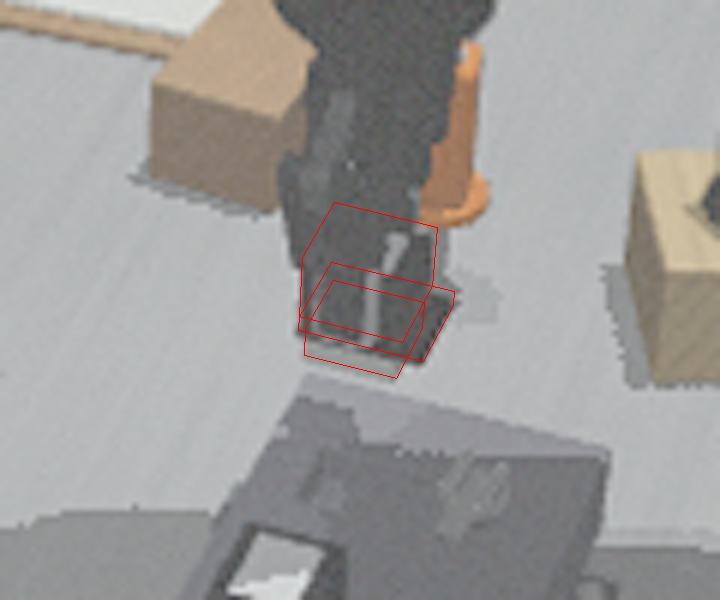

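Call:
send_rows(
  dp=[
    [0, 0, -0.03],
    [0, 0, -0.05],
    [0, 0, -0.058],
    [0, 0, -0.058],
    [0, 0, -0.06],
    [0, 0, -0.062],
    [0, 0, -0.064],
    [0, 0, -0.066],
    [0, 0, -0.068],
    [0, 0, -0.068],
  ],
  rotation=[
    [0, 0, 0],
    [0, 0, 0],
    [0, 0, 0],
    [0, 0, 0],
    [0, 0, 0],
    [0, 0, 0],
    [0, 0, 0],
    [0, 0, 0],
    [0, 0, 0],
    [0, 0, 0],
  ],
  gripper=[0.026, 0.026, 0.026, 0.026, 0.026, 0.026, 0.026, 0.026, 0.026, 0.026],
)

```text
t: 38.45
position: [585.2, -126.8, 53.1]
eef_rot: [-3.141, -0.0, 3.097]
force: [-1.1, -0.8, -0.8]
gripper_width: 33.0
```

Call:
send_rows(
  dp=[
    [0, 0, -0.003],
    [0, 0, -0.005],
    [0, 0, -0.007],
    [0, 0, -0.008],
    [0, 0, -0.0085],
    [0, 0, -0.0085],
  ],
  rotation=[
    [0, 0, 0],
    [0, 0, 0],
    [0, 0, 0],
    [0, 0, 0],
    [0, 0, 0],
    [0, 0, 0],
  ],
  gripper=[0.026, 0.026, 0.026, 0.026, 0.026, 0.026],
)

```text
t: 39.05
position: [585.3, -126.8, 45.6]
eef_rot: [-3.141, -0.0, 3.097]
force: [-8.9, 0.3, 18.6]
gripper_width: 33.3
```

Home contact at the same height as the large one. Release and retract.

Call:
send_rows(
  dp=[
    [0, 0, 0],
    [0, 0, 0],
    [0, 0, 0],
    [0, 0, 0],
    [0, 0, 0.02],
    [0, 0, 0.06],
    [0, 0, 0.1],
    [0, 0, 0.14],
    [-0.03, -0.03, 0.16],
  ],
  rotation=[
    [0, 0, 0],
    [0, 0, 0],
    [0, 0, 0],
    [0, 0, 0],
    [0, 0, 0],
    [0, 0, 0],
    [0, 0, 0],
    [0, 0, 0],
    [0, 0, -0.14],
  ],
  gripper=[0.04, 0.048, 0.05, 0.05, 0.05, 0.05, 0.05, 0.085, 0.085],
)

```text
t: 39.95
position: [558.1, -152.6, 209.6]
eef_rot: [3.139, 0.005, 2.963]
force: [0.2, -0.6, 0.8]
gripper_width: 77.3
```

```bash
python3 - <<'E'
from h import *
s=state(); print(s['t'],s['position'].round(1),s['force'].round(1),s['gripper_width'])
f=grab('side','s14')
b=cv2.resize(f['color'][170:300,280:410],None,fx=4.3,fy=4.3,interpolation=cv2.INTER_CUBIC); b=np.clip(255*(b/255.)**0.5,0,255).astype(np.uint8); save('s14c',b)
E
```

```text
39.95 [ 558.1 -152.6  209.6] [ 0.2 -0.6  0.8] 77.31294901013173
```

View pics/s14c.png

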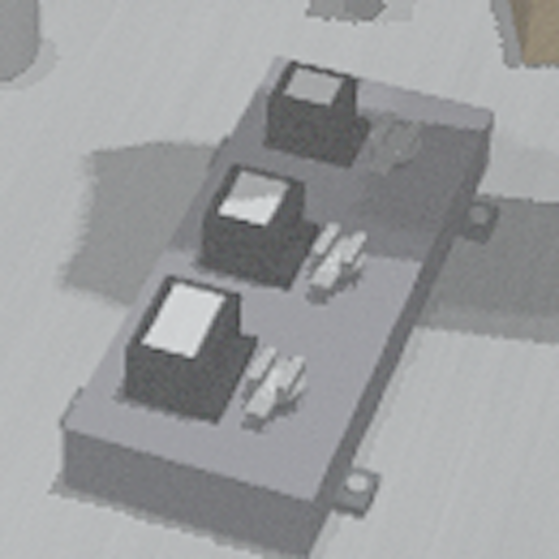

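All three relays sit flush in the picture. Now back to the driver.

Call:
send_rows(
  dp=[
    [-0.007, -0.015, 0],
    [-0.014, -0.03, 0],
    [-0.021, -0.045, 0],
    [-0.028, -0.06, 0],
    [-0.035, -0.075, 0],
    [-0.042, -0.09, 0],
    [-0.049, -0.105, 0],
    [-0.056, -0.12, 0],
    [-0.063, -0.135, 0],
    [-0.07, -0.15, 0],
    [-0.0753, -0.165, 0],
    [-0.0753, -0.165, 0],
  ],
  rotation=[
    [0, 0, -0.14],
    [0, 0, -0.28],
    [0, 0, -0.42],
    [0, 0, -0.56],
    [0, 0, -0.7],
    [0, 0, -0.84],
    [0, 0, -0.98],
    [0, 0, -1.12],
    [0, 0, -1.26],
    [0, 0, -1.4],
    [0, 0, -1.54],
    [0, 0, -1.68],
  ],
  gripper=[0.085, 0.085, 0.085, 0.085, 0.085, 0.085, 0.085, 0.085, 0.085, 0.085, 0.085, 0.085],
)

```text
t: 41.2
position: [479.1, -323.6, 205.9]
eef_rot: [3.141, 0.0, 1.269]
force: [-0.3, 1.1, 0.1]
gripper_width: 85.0
```

Call:
send_rows(
  dp=[
    [0, 0, -0.01],
    [0, 0, -0.02],
    [0, 0, -0.03],
    [0, 0, -0.04],
    [0, 0, -0.04],
    [0, 0, -0.04],
  ],
  rotation=[
    [0, 0, -0.14],
    [0, 0, -0.28],
    [0, 0, -0.42],
    [0, 0, -0.49],
    [0, 0, -0.49],
    [0, 0, -0.49],
  ],
  gripper=[0.085, 0.085, 0.085, 0.085, 0.085, 0.085],
)

```text
t: 41.8
position: [480.3, -321.5, 165.8]
eef_rot: [3.141, -0.0, 0.79]
force: [-1.2, -0.3, -0.0]
gripper_width: 85.0
```

```bash
python3 - <<'E'
from h import *
s=state(); print(s['t'],s['q'].round(3),s['position'].round(1),s['eef_rot'].round(3),s['gripper_width'])
t=grab('top','t15')
b=cv2.resize(t['color'][215:315,280:500],None,fx=3.6,fy=3.6,interpolation=cv2.INTER_CUBIC); b=np.clip(255*(b/255.)**0.5,0,255).astype(np.uint8); save('t15c',b)
E
```

```text
41.8 [ 0.917  0.447 -0.485  1.783  0.246  0.971 -0.449] [ 480.3 -321.5  165.8] [ 3.141 -0.     0.79 ] 85.0330507469909
```

View pics/t15c.png

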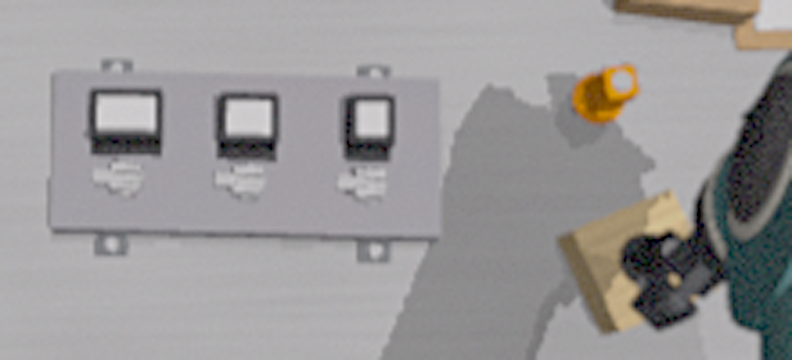

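Call:
send_rows(
  dp=[
    [0, 0, -0.03],
    [0, 0, -0.055],
    [0, 0, -0.0775],
    [0, 0, -0.0775],
    [0, 0, -0.0775],
    [0, 0, -0.0775],
    [0, 0, -0.0775],
    [0, 0, -0.0775],
    [0, 0, -0.0775],
    [0, 0, -0.0775],
    [0, 0, -0.0775],
  ],
  rotation=[
    [0, 0, 0],
    [0, 0, 0],
    [0, 0, 0],
    [0, 0, 0],
    [0, 0, 0],
    [0, 0, 0],
    [0, 0, 0],
    [0, 0, 0],
    [0, 0, 0],
    [0, 0, 0],
    [0, 0, 0],
  ],
  gripper=[0.085, 0.085, 0.085, 0.085, 0.06, 0.03, 0.015, 0.015, 0.015, 0.015, 0.015],
  force=60,
)

```text
t: 42.95
position: [480.3, -322.0, 88.1]
eef_rot: [3.141, 0.0, 0.787]
force: [-3.0, 1.1, 8.0]
gripper_width: 23.4
```

Call:
send_rows(
  dp=[
    [0, 0, 0.02],
    [0, 0, 0.06],
    [0, 0, 0.1],
    [0, 0, 0.1],
    [0.012, 0.04, 0.1],
    [0.024, 0.08, 0.1],
    [0.036, 0.12, 0.1],
    [0.048, 0.16, 0.1],
    [0.06, 0.197, 0.1],
    [0.06, 0.197, 0.08],
    [0.06, 0.197, 0.07],
    [0.06, 0.197, 0.07],
  ],
  rotation=[
    [0, 0, 0],
    [0, 0, 0],
    [0, 0, 0],
    [0, 0, 0.1],
    [0, 0, 0.2],
    [0, 0, 0.3],
    [0, 0, 0.4],
    [0, 0, 0.5],
    [0, 0, 0.6],
    [0, 0, 0.668],
    [0, 0, 0.668],
    [0, 0, 0.668],
  ],
  gripper=[0.015, 0.015, 0.015, 0.015, 0.015, 0.015, 0.015, 0.015, 0.015, 0.015, 0.015, 0.015],
)

```text
t: 44.15
position: [539.0, -125.5, 156.0]
eef_rot: [-3.139, -0.0, 1.452]
force: [-0.1, -0.5, -0.7]
gripper_width: 23.5
```

Call:
send_rows(
  dp=[
    [0.0004, 0, 0],
    [0.0004, 0, -0.008],
    [0.0004, 0, -0.014],
    [0.0004, 0, -0.018],
    [0.0004, 0, -0.021],
    [0.0004, 0, -0.024],
    [0.0004, 0, -0.025],
    [0.0004, 0, -0.025],
  ],
  rotation=[
    [0, 0, 0],
    [0, 0, 0],
    [0, 0, 0],
    [0, 0, 0],
    [0, 0, 0],
    [0, 0, 0],
    [0, 0, 0],
    [0, 0, 0],
  ],
  gripper=[0.015, 0.015, 0.015, 0.015, 0.015, 0.015, 0.015, 0.015],
)

```text
t: 44.95
position: [540.4, -124.7, 132.2]
eef_rot: [-3.141, -0.0, 1.455]
force: [0.5, 0.4, -1.3]
gripper_width: 23.5
```

Call:
send_rows(
  dp=[
    [0, 0, -0.001],
    [0, 0, -0.001],
    [0, 0, -0.001],
    [0, 0, -0.001],
    [0, 0, -0.001],
    [0, 0, -0.001],
    [0, 0, -0.001],
    [0, 0, -0.001],
    [0, 0, -0.001],
    [0, 0, -0.001],
    [0, 0, -0.001],
    [0, 0, -0.001],
  ],
  rotation=[
    [0, 0, -0.12],
    [0, 0, -0.25],
    [0, 0, -0.38],
    [0, 0, -0.51],
    [0, 0, -0.64],
    [0, 0, -0.77],
    [0, 0, -0.9],
    [0, 0, -1.03],
    [0, 0, -1.16],
    [0, 0, -1.29],
    [0, 0, -1.42],
    [0, 0, -1.55],
  ],
  gripper=[0.015, 0.015, 0.015, 0.015, 0.015, 0.015, 0.015, 0.015, 0.015, 0.015, 0.015, 0.015],
)

```text
t: 46.15
position: [540.3, -124.7, 131.3]
eef_rot: [-3.141, 0.0, -0.1]
force: [-0.5, 0.2, -3.0]
gripper_width: 23.5
```

Call:
send_rows(
  dp=[
    [0, 0, 0],
    [0, 0, 0],
    [0, 0, 0],
    [0, 0, 0],
  ],
  rotation=[
    [0, 0, -0.12],
    [0, 0, -0.22],
    [0, 0, -0.26],
    [0, 0, -0.26],
  ],
  gripper=[0.015, 0.015, 0.015, 0.015],
)

```text
t: 46.55
position: [540.3, -124.7, 131.3]
eef_rot: [3.141, 0.0, -0.355]
force: [-1.1, -0.4, -2.9]
gripper_width: 23.2
```

```bash
python3 - <<'E'
from h import *
s=state(); print(s['t'],s['q'].round(3),s['position'].round(1),s['eef_rot'].round(3),s['force'].round(1),s['ft_torque'].round(2))
E
```

```text
46.55 [ 0.385  0.425 -0.266  1.872  0.143  0.863 -1.877] [ 540.3 -124.7  131.3] [ 3.141  0.    -0.355] [-1.1 -0.4 -2.9] [-0.21  0.16  0.18]
```

Call:
send_rows(
  dp=[
    [0, 0, 0],
    [0, 0, 0],
    [0, 0, 0.02],
    [0, 0, 0.035],
    [0, 0.015, 0.035],
    [0.001, 0.03, 0.035],
    [0.002, 0.045, 0.035],
    [0.003, 0.06, 0.035],
    [0.004, 0.075, 0.035],
    [0.0041, 0.09, 0.035],
    [0.0041, 0.09, 0.03],
    [0.0041, 0.09, 0.025],
  ],
  rotation=[
    [0, 0, 0.14],
    [0, 0, 0.28],
    [0, 0, 0.31],
    [0, 0, 0.45],
    [0, 0, 0.59],
    [0, 0, 0.73],
    [0, 0, 0.87],
    [0, 0, 1.01],
    [0, 0, 1.15],
    [0, 0, 1.29],
    [0, 0, 1.43],
    [0, 0, 1.57],
  ],
  gripper=[0.015, 0.015, 0.015, 0.015, 0.015, 0.015, 0.015, 0.015, 0.015, 0.015, 0.015, 0.015],
)

```text
t: 47.75
position: [544.8, -34.2, 156.5]
eef_rot: [3.141, -0.0, 1.223]
force: [-0.1, -0.0, -2.2]
gripper_width: 23.3
```

Call:
send_rows(
  dp=[
    [0, 0, 0],
    [0, 0, 0],
    [0, 0, 0],
    [0, 0, -0.008],
    [0, 0, -0.014],
    [0, 0, -0.02],
    [0, 0, -0.024],
    [0, 0, -0.024],
  ],
  rotation=[
    [0, 0, 0.14],
    [0, 0, 0.24],
    [0, 0, 0.24],
    [0, 0, 0.24],
    [0, 0, 0.24],
    [0, 0, 0.24],
    [0, 0, 0.24],
    [0, 0, 0.24],
  ],
  gripper=[0.015, 0.015, 0.015, 0.015, 0.015, 0.015, 0.015, 0.015],
)

```text
t: 48.55
position: [544.2, -34.6, 131.6]
eef_rot: [-3.141, -0.0, 1.455]
force: [-0.2, -0.6, -0.5]
gripper_width: 23.8
```

Call:
send_rows(
  dp=[
    [0, 0, -0.001],
    [0, 0, -0.001],
    [0, 0, -0.001],
    [0, 0, -0.001],
    [0, 0, -0.001],
    [0, 0, -0.001],
    [0, 0, -0.001],
    [0, 0, -0.001],
    [0, 0, -0.001],
    [0, 0, -0.001],
    [0, 0, -0.001],
    [0, 0, -0.001],
  ],
  rotation=[
    [0, 0, -0.12],
    [0, 0, -0.25],
    [0, 0, -0.38],
    [0, 0, -0.51],
    [0, 0, -0.64],
    [0, 0, -0.77],
    [0, 0, -0.9],
    [0, 0, -1.03],
    [0, 0, -1.16],
    [0, 0, -1.29],
    [0, 0, -1.42],
    [0, 0, -1.55],
  ],
  gripper=[0.015, 0.015, 0.015, 0.015, 0.015, 0.015, 0.015, 0.015, 0.015, 0.015, 0.015, 0.015],
)

```text
t: 49.75
position: [544.5, -34.8, 131.3]
eef_rot: [-3.142, 0.0, -0.101]
force: [0.8, -0.8, -3.7]
gripper_width: 23.6
```

Call:
send_rows(
  dp=[
    [0, 0, 0],
    [0, 0, 0],
    [0, 0, 0],
    [0, 0, 0],
  ],
  rotation=[
    [0, 0, -0.12],
    [0, 0, -0.22],
    [0, 0, -0.26],
    [0, 0, -0.26],
  ],
  gripper=[0.015, 0.015, 0.015, 0.015],
)

```text
t: 50.15
position: [544.4, -34.7, 131.2]
eef_rot: [3.141, 0.0, -0.356]
force: [-0.1, -0.8, -3.4]
gripper_width: 23.4
```

```bash
python3 - <<'E'
from h import *
s=state(); print(s['t'],s['q'].round(3),s['position'].round(1),s['eef_rot'].round(3),s['force'].round(1),s['ft_torque'].round(2))
E
```

```text
50.15 [ 0.223  0.41  -0.265  1.894  0.139  0.855 -2.04 ] [544.4 -34.7 131.2] [ 3.141  0.    -0.356] [-0.1 -0.8 -3.4] [-0.32  0.22  0.2 ]
```

Call:
send_rows(
  dp=[
    [0, 0, 0],
    [0, 0, 0],
    [0, 0, 0.02],
    [0, 0, 0.035],
    [0, 0.015, 0.035],
    [0.001, 0.03, 0.035],
    [0.002, 0.045, 0.035],
    [0.003, 0.06, 0.035],
    [0.004, 0.075, 0.035],
    [0.0042, 0.09, 0.035],
    [0.0042, 0.09, 0.03],
    [0.0042, 0.09, 0.025],
  ],
  rotation=[
    [0, 0, 0.14],
    [0, 0, 0.28],
    [0, 0, 0.31],
    [0, 0, 0.45],
    [0, 0, 0.59],
    [0, 0, 0.73],
    [0, 0, 0.87],
    [0, 0, 1.01],
    [0, 0, 1.15],
    [0, 0, 1.29],
    [0, 0, 1.43],
    [0, 0, 1.57],
  ],
  gripper=[0.015, 0.015, 0.015, 0.015, 0.015, 0.015, 0.015, 0.015, 0.015, 0.015, 0.015, 0.015],
)

```text
t: 51.35
position: [548.9, 55.9, 156.5]
eef_rot: [3.141, -0.0, 1.223]
force: [0.1, -0.4, -1.0]
gripper_width: 23.3
```

Call:
send_rows(
  dp=[
    [0, 0, 0],
    [0, 0, 0],
    [0, 0, 0],
    [0, 0, -0.008],
    [0, 0, -0.014],
    [0, 0, -0.02],
    [0, 0, -0.024],
    [0, 0, -0.024],
  ],
  rotation=[
    [0, 0, 0.14],
    [0, 0, 0.24],
    [0, 0, 0.24],
    [0, 0, 0.24],
    [0, 0, 0.24],
    [0, 0, 0.24],
    [0, 0, 0.24],
    [0, 0, 0.24],
  ],
  gripper=[0.015, 0.015, 0.015, 0.015, 0.015, 0.015, 0.015, 0.015],
)

```text
t: 52.15
position: [548.4, 55.3, 131.6]
eef_rot: [-3.141, 0.0, 1.455]
force: [-0.4, -0.2, -0.8]
gripper_width: 23.2
```

Call:
send_rows(
  dp=[
    [0, 0, -0.001],
    [0, 0, -0.001],
    [0, 0, -0.001],
    [0, 0, -0.001],
    [0, 0, -0.001],
    [0, 0, -0.001],
    [0, 0, -0.001],
    [0, 0, -0.001],
    [0, 0, -0.001],
    [0, 0, -0.001],
    [0, 0, -0.001],
    [0, 0, -0.001],
  ],
  rotation=[
    [0, 0, -0.12],
    [0, 0, -0.25],
    [0, 0, -0.38],
    [0, 0, -0.51],
    [0, 0, -0.64],
    [0, 0, -0.77],
    [0, 0, -0.9],
    [0, 0, -1.03],
    [0, 0, -1.16],
    [0, 0, -1.29],
    [0, 0, -1.42],
    [0, 0, -1.55],
  ],
  gripper=[0.015, 0.015, 0.015, 0.015, 0.015, 0.015, 0.015, 0.015, 0.015, 0.015, 0.015, 0.015],
)

```text
t: 53.35
position: [548.7, 55.2, 131.3]
eef_rot: [3.142, 0.0, -0.101]
force: [0.8, -1.1, -3.8]
gripper_width: 23.3
```

Call:
send_rows(
  dp=[
    [0, 0, 0],
    [0, 0, 0],
    [0, 0, 0],
    [0, 0, 0],
  ],
  rotation=[
    [0, 0, -0.12],
    [0, 0, -0.22],
    [0, 0, -0.26],
    [0, 0, -0.26],
  ],
  gripper=[0.015, 0.015, 0.015, 0.015],
)

```text
t: 53.75
position: [548.6, 55.3, 131.2]
eef_rot: [3.141, 0.0, -0.356]
force: [-0.4, -1.5, -3.5]
gripper_width: 23.5
```

```bash
python3 - <<'E'
from h import *
s=state(); print(s['t'],s['q'].round(3),s['position'].round(1),s['eef_rot'].round(3),s['force'].round(1),s['ft_torque'].round(2))
E
```

```text
53.75 [ 0.053  0.419 -0.258  1.88   0.138  0.86  -2.201] [548.6  55.3 131.2] [ 3.141  0.    -0.356] [-0.4 -1.5 -3.5] [-0.39  0.05  0.16]
```

Call:
send_rows(
  dp=[
    [0, 0, 0],
    [0, 0, 0],
    [0, 0, 0.025],
    [0, 0, 0.05],
    [-0.01, -0.04, 0.05],
    [-0.02, -0.085, 0.05],
    [-0.03, -0.13, 0.05],
    [-0.04, -0.175, 0.05],
    [-0.05, -0.22, 0.05],
    [-0.06, -0.265, 0.05],
    [-0.0687, -0.31, 0.05],
    [-0.0687, -0.355, 0.05],
  ],
  rotation=[
    [0, 0, 0.14],
    [0, 0, 0.28],
    [0, 0, 0.31],
    [0, 0, 0.35],
    [0, 0, 0.45],
    [0, 0, 0.55],
    [0, 0, 0.65],
    [0, 0, 0.75],
    [0, 0, 0.85],
    [0, 0, 0.95],
    [0, 0, 1.05],
    [0, 0, 1.142],
  ],
  gripper=[0.015, 0.015, 0.015, 0.015, 0.015, 0.015, 0.015, 0.015, 0.015, 0.015, 0.015, 0.015],
)

```text
t: 54.95
position: [478.9, -301.8, 181.7]
eef_rot: [3.141, 0.0, 0.792]
force: [1.9, -0.0, -0.7]
gripper_width: 23.5
```

Call:
send_rows(
  dp=[
    [0, -0.022, 0],
    [0, -0.022, 0],
    [0, -0.022, 0],
    [0, -0.022, 0],
  ],
  rotation=[
    [0, 0, 0],
    [0, 0, 0],
    [0, 0, 0],
    [0, 0, 0],
  ],
  gripper=[0.015, 0.015, 0.015, 0.015],
)

```text
t: 55.35
position: [480.4, -320.5, 181.4]
eef_rot: [-3.141, -0.0, 0.789]
force: [0.3, -0.2, -0.5]
gripper_width: 23.7
```

```bash
python3 - <<'E'
from h import *
s=state(); print(s['t'],s['position'].round(1),s['eef_rot'].round(3))
f=grab('side','s16'); t=grab('top','t16')
b=cv2.resize(f['color'][80:300,280:460],None,fx=2.7,fy=2.7,interpolation=cv2.INTER_CUBIC); b=np.clip(255*(b/255.)**0.5,0,255).astype(np.uint8); save('s16c',b)
b=cv2.resize(t['color'][225:295,285:410],None,fx=6,fy=6,interpolation=cv2.INTER_CUBIC); b=np.clip(255*(b/255.)**0.6,0,255).astype(np.uint8); save('t16c',b)
E
```

```text
55.35 [ 480.4 -320.5  181.4] [-3.141 -0.     0.789]
```

View pics/s16c.png

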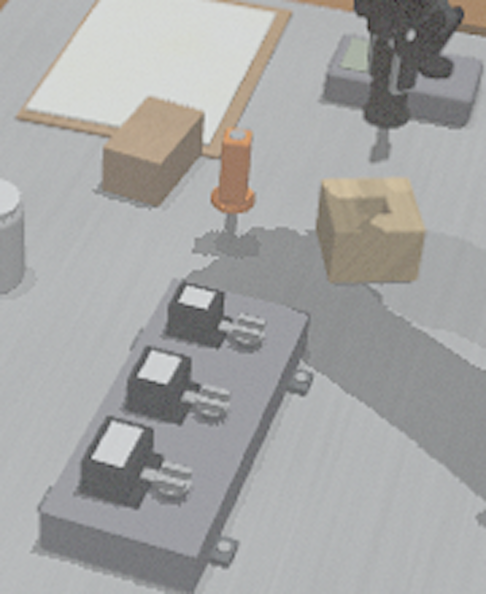

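View pics/t16c.png

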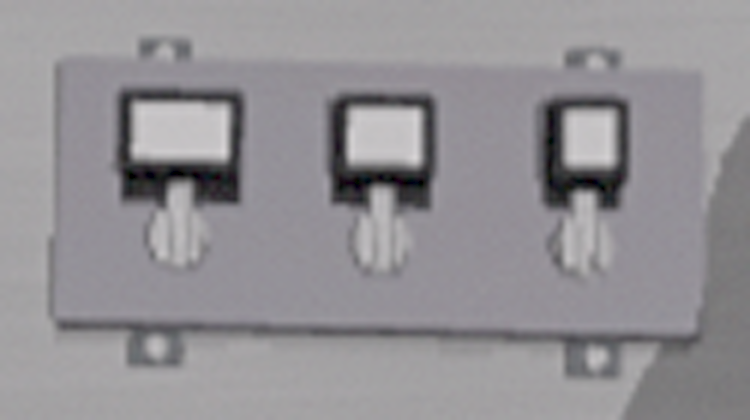

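All three tongues lie over the tabs, straight, and all three relays are home. Now I'll put the driver in its stand.

Call:
send_rows(
  dp=[
    [0, 0, -0.02],
    [0, 0, -0.04],
    [0, 0, -0.06],
    [0, 0, -0.075],
    [0, 0, -0.085],
    [0, 0, -0.09],
    [0, 0, -0.092],
    [0, 0, -0.092],
    [0, 0, -0.092],
  ],
  rotation=[
    [0, 0, 0],
    [0, 0, 0],
    [0, 0, 0],
    [0, 0, 0],
    [0, 0, 0],
    [0, 0, 0],
    [0, 0, 0],
    [0, 0, 0],
    [0, 0, 0],
  ],
  gripper=[0.015, 0.015, 0.015, 0.015, 0.015, 0.015, 0.015, 0.015, 0.015],
)

```text
t: 56.35
position: [480.3, -321.9, 89.9]
eef_rot: [3.141, -0.0, 0.787]
force: [0.2, 0.2, -1.5]
gripper_width: 23.2
```

Call:
send_rows(
  dp=[
    [0, 0, -0.001],
    [0, 0, -0.002],
    [0, 0, -0.0025],
    [0, 0, -0.0025],
  ],
  rotation=[
    [0, 0, 0],
    [0, 0, 0],
    [0, 0, 0],
    [0, 0, 0],
  ],
  gripper=[0.015, 0.015, 0.015, 0.015],
)

```text
t: 56.75
position: [480.3, -322.0, 88.1]
eef_rot: [3.141, 0.0, 0.787]
force: [-6.0, 2.9, 19.0]
gripper_width: 23.0
```

Call:
send_rows(
  dp=[
    [0, 0, 0],
    [0, 0, 0],
    [0, 0, 0],
    [0, 0, 0],
    [0, 0, 0],
    [0, 0, 0.04],
    [0, 0, 0.08],
    [0, 0, 0.12],
    [-0.03, -0.04, 0.12],
    [-0.06, -0.08, 0.12],
    [-0.08, -0.12, 0.12],
    [-0.08, -0.12, 0.12],
  ],
  rotation=[
    [0, 0, 0],
    [0, 0, 0],
    [0, 0, 0],
    [0, 0, 0],
    [0, 0, 0],
    [0, 0, 0],
    [0, 0, 0],
    [0, 0, 0],
    [0, 0, 0],
    [0, 0, 0],
    [0, 0, 0],
    [0, 0, 0],
  ],
  gripper=[0.03, 0.045, 0.06, 0.075, 0.085, 0.085, 0.085, 0.085, 0.085, 0.085, 0.085, 0.085],
)

```text
t: 57.95
position: [395.5, -447.3, 206.5]
eef_rot: [3.142, 0.002, 0.779]
force: [0.1, -0.0, 0.1]
gripper_width: 85.2
```

```bash
python3 - <<'E'
from h import *
s=state(); print(s['t'],s['position'].round(1),s['eef_rot'].round(3),s['force'].round(1))
f=grab('side','s17'); t=grab('top','t17')
b=cv2.resize(f['color'][80:300,280:460],None,fx=2.7,fy=2.7,interpolation=cv2.INTER_CUBIC); b=np.clip(255*(b/255.)**0.5,0,255).astype(np.uint8); save('s17c',b)
b=cv2.resize(t['color'][140:310,230:500],None,fx=2.9,fy=2.9,interpolation=cv2.INTER_CUBIC); b=np.clip(255*(b/255.)**0.6,0,255).astype(np.uint8); save('t17c',b)
for n,g in(('t',t),('s',f)):
  for nm,w,c in(('S',34,(585.3,-126.7)),('M',44,(589.5,-36.8)),('L',54,(593.6,53.1))):
    P,m=topface(g,c,32,64,80); print(n,nm,P[:,2].mean().round(1),np.round(rect(P),1))
  P,m=topface(g,(480,-322),25,118,132); print('drv',P.mean(0).round(1),len(P))
E
```

```text
57.95 [ 395.5 -447.3  206.5] [3.142e+00 2.000e-03 7.790e-01] [ 0.1 -0.   0.1]
t S 71.4 [ 584.8 -127.5   33.1   37.2   88. ]
t M 71.5 [588.6 -37.9  42.8  39.1  87.9]
t L 71.6 [593.   52.3  52.9  39.1  86.7]
drv [ 480.2 -320.7  124.1] 93
s S 69.6 [ 585.3 -123.2   41.8   38.4   86.1]
s M 69.6 [588.9 -34.3  50.2  38.5  86.8]
s L 70.1 [592.7  54.2  57.8  39.   86.5]
drv [ 480.2 -316.3  122.3] 70
```

View pics/s17c.png

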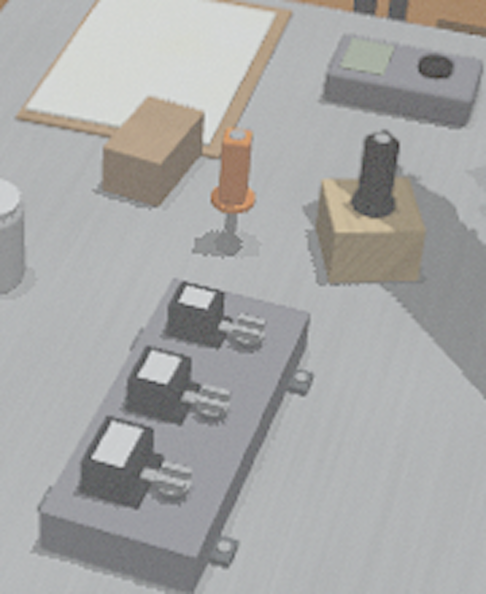

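View pics/t17c.png

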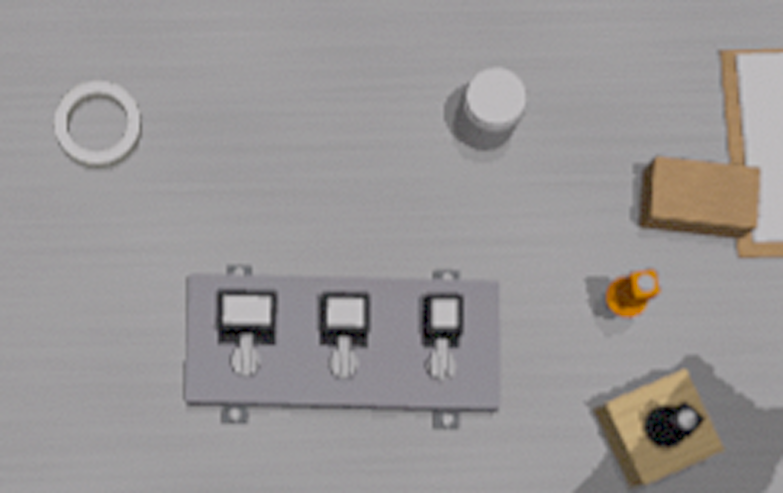

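```bash
python3 -c "
from plant import job
print(job.finish_job())"
```

```text
the job is handed in; nothing more can be done
None
```

I handed the job in at about 58 s. All three relays were present and are now in their own sockets, tab towards the screw. I opened the three screws with the driver first and afterwards turned each back clockwise. The driver is back in its stand.

- **Relays:** their tops measured 71.4–71.6 mm in the top camera. Fully home is 72 mm, and the camera reads about 0.5 mm low. In x and y they were within about 1.2 mm of the socket centres in the top camera.
- **Screws:** each was turned about 0.3 rad past the locked angle, and I felt 0.16–0.20 N m of resistance at each stop, above the 0.06 N m screw friction. In the pictures all three tongues lie straight over the tabs.
- **Driver:** the handle top measured 124 mm in the top camera (125 mm when seated) and about 1 mm from the stand centre. It looks upright, with the collar on the wood.
- **Bystanders:** the can, tape roll and carton look undisturbed. I didn't re-measure them at the end. The gripper is open and clear of everything, with the wrist force near zero.

**Checks that disagreed:**
- The side camera put y about 2.5–3 mm off from the top camera and from the robot. I took the carrier's position by feeling the screw slot walls with the driver blade instead.
- The side camera's heights also read about 2 mm low.
- The first try at the large screw's slot landed on top of its walls with 28 N. I lifted, moved 1.7 mm across and it went in.

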